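# Load three reagent packs into the analyser's loading rack in order

### The job

Load the three white reagent packs upright and fully home into the metal rack, in order: first the tall pack into pocket 1 (the pocket beside the black knob), then the middle-height pack into pocket 2, then the short pack into pocket 3. The tall pack lies on its side and the rack leaves no room for fingers on a pack's broad faces, so first stand it upright on the bench, let go, and take it again by its two narrow edges. Never drop a pack or let one topple over, and leave the scanner, tube rack and bowl where they are.

Things in the scene. Friction and masses are not known exactly. Their poses are not given: they have to be found in the camera images.
- tall_pack: Tall pack, white plastic, 46 mm wide (own x), 24 mm thick (own y). Origin: centre of underside; own z points out of its top. About 100 g. Body 88 mm tall plus one round grey cap (18 mm diameter, 8 mm tall). Starts lying on a narrow edge, 46 mm high, origin 23 mm above the bench: own z level, towards +y within 0.4 rad, own x down, broad faces vertical. Clear bench around it.
- mid_pack: Middle-height pack, white plastic, 46 mm wide (own x), 24 mm thick (own y). Origin: centre of underside; own z points out of its top. About 85 g. Body 74 mm tall, plus two small round grey caps (14 mm diameter, 8 mm tall). Starts standing upright on the bench.
- short_pack: Short pack, white plastic, 46 mm wide (own x), 24 mm thick (own y). Origin: centre of underside; own z points out of its top. About 70 g. Body 62 mm tall, plus a flat grey bar-shaped cap (30 x 12 mm, 6 mm tall). Starts standing upright on the bench.
- rack: Aluminium rack fixed to the bench. Three pockets in a row along its y, 35 mm apart, parted by upright fins (6 mm thick, 36 mm long along x, tops 68 mm above the bench). Base plate 90 x 150 x 6 mm. Black knob (22 mm wide, top 34 mm up) at its +y end, beside pocket 1. Raised pips (1, 2, 3) number the pockets. Origin: on the bench below pocket 2.
- pocket1 (a point): Centre of the floor of pocket 1, next to the knob, 6 mm above the bench; axes as the rack's. Each pocket is 29 mm wide between fins (y) and 51 mm between two low lips (x; lips 10 mm above the floor). A pack's 46 mm width goes along x, either way round; its narrow edges then stick out 5 mm past the fins, where fingers fit.
- pocket2 (a point): Centre of the floor of pocket 2 (the middle one); axes as the rack's.
- pocket3 (a point): Centre of the floor of pocket 3, farthest from the knob; axes as the rack's.
- scanner: Bystander: black hand-held barcode scanner standing on its foot, about 100 x 55 mm, 122 mm tall. Origin: centre of the foot's underside.
- tube_rack: Bystander: aluminium tube block 70 x 120 mm with seven blue-capped sample tubes, 88 mm tall. Origin: centre of its underside.
- steel_bowl: Bystander: small steel bowl, 100 mm across, 35 mm tall. Origin: centre of its underside.
Not all that is in view belongs to the job. Leave any purple look-alike of the short_pack alone.

How it is judged:
On the way, in this order (a step that is already met when the one before it is completed fails the run):
1. the tall pack stands upright on the bench, let go (angle between tall_pack's own z axis and vertical below 0.08 rad and height (world z) of tall_pack between -0.004 and 0.004 m and contact force between the fingers and tall_pack below 0.05 N and linear speed of tall_pack below 0.02 m/s), for 0.2 s.
2. the tall pack stands fully home in pocket 1, let go (horizontal distance between tall_pack and pocket1 below 0.006 m and z of tall_pack in the frame of pocket1 between -0.004 and 0.004 m and angle between tall_pack's own z axis and vertical below 0.08 rad and contact force between the fingers and tall_pack below 0.05 N and linear speed of tall_pack below 0.02 m/s), for 0.2 s.
3. the mid pack stands fully home in pocket 2, let go (horizontal distance between mid_pack and pocket2 below 0.006 m and z of mid_pack in the frame of pocket2 between -0.004 and 0.004 m and angle between mid_pack's own z axis and vertical below 0.08 rad and contact force between the fingers and mid_pack below 0.05 N and linear speed of mid_pack below 0.02 m/s), for 0.2 s.
4. the short pack stands fully home in pocket 3, let go (horizontal distance between short_pack and pocket3 below 0.006 m and z of short_pack in the frame of pocket3 between -0.004 and 0.004 m and angle between short_pack's own z axis and vertical below 0.08 rad and contact force between the fingers and short_pack below 0.05 N and linear speed of short_pack below 0.02 m/s), for 0.2 s.
At the end, for the whole second after the job is handed in: The tall pack stands in pocket 1, the middle one in pocket 2 and the short one in pocket 3: each underside centre within 6 mm sideways of its pocket's centre and within 4 mm of the pocket floor's height, upright within 0.08 rad, at rest and let go (all of step 2 and all of step 3 and all of step 4); the robot touches nothing.
It fails at once if the tall pack is dropped or falls over (moves faster than 0.6 m/s while no finger touches it) (linear speed of tall_pack above 0.6 m/s and contact force between the fingers and tall_pack below 0.05 N).
It fails at once if the mid pack is dropped or falls over (moves faster than 0.6 m/s while no finger touches it) (linear speed of mid_pack above 0.6 m/s and contact force between the fingers and mid_pack below 0.05 N).
It fails at once if the short pack is dropped or falls over (moves faster than 0.6 m/s while no finger touches it) (linear speed of short_pack above 0.6 m/s and contact force between the fingers and short_pack below 0.05 N).
It fails at once if the scanner, the tube rack or the bowl is shifted by more than 20 mm (distance of any of scanner, tube_rack, steel_bowl from where it was at the start of the episode above 0.02 m).
It also fails if it takes over 72 s, if anything falls off the work surface, if the arm or the gripper's body presses on something with over 40 N, if the wrist force passes 120 N, or if a joint passes its speed limit or range.

### The arm

A 6-joint arm with a two-finger parallel gripper is mounted at the origin on the work surface. World frame = base frame: x ahead of the robot, y to its left, z up, the work surface at z = 0. Lengths are in m, angles in rad, forces in N, time in s.
With the tool pointing down it reaches from about 0.25 to 0.8 m from the base axis. Payload 8.5 kg.
Tool frame: the origin (TCP) lies on the centre line of the jaws, within the pads' length; the fingertips stand 14 mm ahead of it and the grasp point (between the pads) lies 5 mm behind it; z points along the fingers, y is the direction in which the jaws open and shut (so a half turn about z gives the same grasp; the last joint's range is limited). The gripper opens to 85 mm and grips with 20 to 120 N. Pads are 22 mm wide; open, the fingers measure 114 mm over their backs; the gripper's body (76 mm by 85 mm) begins 54 mm behind the grasp point. The pads swing forward as they close: fully open they stand 13 mm farther back than shut.
Start: joints at [1.255, 0.238, -0.013, 1.319, 0, 1.571], TCP at [0.163, 0.499, 0.245] pointing down, gripper open.
Joint ranges: [-2.66, 2.66], [-1.03, 1.9], [-1.14, 1.46], [-1.82, 2.27], [-1.45, 1.34], [-3.14, 3.14]. Speed limits (rad/s): [2.22, 2.22, 2.79, 3.14, 3.14, 3.14].

### API

Orientations are given as a unit quaternion [w, x, y, z].
In Python, from plant import readout, viewer, job gives the robot as it stands.
- The arm moves only by the tool play_rows, never from a script. Its argument "plan" is a list of rows, each an object with "hand": the opening in per cent of the stroke, from 0 (shut) to 100 (fully open); "xyz": the shift along the tool's x, y, z in cm, a list of three; "angular": the turn, a rotation vector about the tool's x, y, z in degrees, a list of three. A call has 1 to 20 rows; each row shifts and turns the pose as measured when the row begins, along the tool's axes as they then stand; what a row does not reach is not made up. A row lasts 1/10 s, in which the tool goes at most 50 mm and 8.59 degrees, less where a joint would pass 70% of its speed; a pose out of reach is approached as far as the arm can. A call with a gripper value outside its range is refused whole. The fingers move at their own pace and stop on an object; "force" is the grip in N (left out, the last holds). Time passes only in rows, so rows that do not move let the fingers close. It gives the time, the measured TCP pose, the force and the opening at its end, in the units of the state.
- readout.sense(): the state, without advancing time (a new reading comes with each control period).
- viewer.read_camera(name): name is "side" or "top" or "wrist"; returns (picture, depth): 400x640x3 uint8, blue, green, red; 400x640 float32, m along the optical axis (not along the pixel's ray), 0 where there is no reading.
- viewer.get_calibration(name): a dict with "camera_matrix" (3x3 intrinsics, pixels), "origin" and "rotation" of the camera in the world. Camera axes: x right, y up, looking along -z (the intrinsics and any distortion apply to the point x, -y, -z); pixel columns grow to the right and rows downward; lengths in m; the calibration is good to about 2 mm. The wrist camera is an equidistant fisheye: a pixel r from the principal point sees the ray r / f radians off the axis. A picture is of the moment at which its call begins: read the wrist's pose just before it. get_calibration takes no time and is no camera call; for the wrist camera it gives the pose at the moment of the call.
- job.finish_job(): hands the job in, once; it reports no verdict.
The state is a dict: "time_s": time; "q": joint angles; "dq": joint speeds; "joint_efforts": joint torques, N m; "ee_pos": TCP position; "ee_rot": TCP orientation; "contact_force": force on the tool from outside, world axes, zero at the start; "moment": the same for the moment, N m; "opening": finger opening in m.
Only numpy, scipy, OpenCV 4.12 (cv2) and the standard library are available. Lean on these libraries where they do the work, as an engineer would, in place of code of your own. Each camera call takes 0.05 s, during which the arm holds its last target.

## Working session

There is one attempt and no reset: what is moved stays moved. The work goes in short steps, Python scripts to look and compute and a tool call to move; the robot and the scene stay as the last step left them, time stands still between calls to the robot, and variables do not carry over. Pictures are saved under pics/ and viewed, and the job is handed in when it is done.

Besides the shell and the picture viewer there is one more tool, called after "Request:" in YAML: its name, and indented under it one key for each argument. play_rows: Moves the arm, as the interface text tells. Its arguments: {"type":"object","properties":{"plan":{"type":"array"},"force":{"type":"number"}},"required":["plan"]}

```bash
ls; mkdir -p pics; cat > h.py <<'E'
import numpy as np, cv2
from plant import readout, viewer, job
def snap(n,f):
    c=viewer.get_calibration(n); p,d=viewer.read_camera(n)
    cv2.imwrite(f'pics/{f}.png',p); np.savez(f'pics/{f}.npz',p=p,d=d,K=c['camera_matrix'],o=c['origin'],R=c['rotation'])
    return p,d,c
def cloud(f):
    z=np.load(f'pics/{f}.npz'); d=z['d'];K=z['K'];h,w=d.shape
    v,u=np.mgrid[:h,:w]
    X=(u-K[0,2])/K[0,0]*d; Y=-(v-K[1,2])/K[1,1]*d
    P=np.stack([X,Y,-d],-1)@np.array(z['R']).T+np.array(z['o'])
    P[d==0]=np.nan
    return P,z['p']
E
python3 - <<'E'
from h import *
s=readout.sense(); print(s)
for n in ['side','top']:
    p,d,c=snap(n,n+'0'); print(n,c)
E
```

```text
pics
{'time_s': 0.0, 'q': array([ 1.25501253e+00,  2.38793714e-01, -1.42473701e-02,  1.31918818e+00,
       -5.43375403e-06,  1.57079643e+00]), 'dq': array([-0.00056714,  0.00045777,  0.00093486, -0.00097004,  0.0001914 ,
       -0.00051679]), 'joint_efforts': array([ 1.84932134e-03, -5.38786197e+01,  3.46436298e+01,  1.85157656e-02,
        1.73456569e-04, -1.79082605e-05]), 'ee_pos': array([0.1629263, 0.4986725, 0.2446735]), 'ee_rot': array([-1.09972205e-04,  1.57236690e-01,  9.87560687e-01, -7.07984738e-04]), 'contact_force': array([ 0.08428677, -0.19596328,  0.80660964]), 'moment': array([ 0.00533818,  0.01518001, -0.01310941]), 'opening': 0.08518681608817544}
side {'camera_matrix': array([[362.38623407,   0.        , 327.90325829],
       [  0.        , 362.38623407, 197.82244956],
       [  0.        ,   0.        ,   1.        ]]), 'origin': array([ 0.16589851, -0.7484391 ,  0.63095828]), 'rotation': array([ 0.85324074,  0.45050552, -0.11848817, -0.23449003])}
top {'camera_matrix': array([[377.11699728,   0.        , 330.46346204],
       [  0.        , 377.11699728, 198.26967943],
       [  0.        ,   0.        ,   1.        ]]), 'origin': array([ 0.35424826, -0.0267083 ,  1.04781328]), 'rotation': array([ 0.7293093 ,  0.08087614, -0.07709429, -0.67499886])}
```

```bash
sed -i "s/^import numpy as np, cv2/import numpy as np, cv2\nfrom scipy.spatial.transform import Rotation as Ro\ndef qR(q): return Ro.from_quat(np.roll(q,-1)).as_matrix()/; s/np.array(z\['R'\]).T/qR(z['R']).T/" h.py
python3 - <<'E'
from h import *
P,p=cloud('top0'); print(np.nanmedian(P[...,2]))
for (u,v) in [(100,100),(320,200),(500,300)]: print(P[v,u])
E
```

```text
0.0005156279995115476
[0.8400047  0.70301879 0.00453412]
[ 0.58572772  0.01764855 -0.00294772]
[ 0.34811362 -0.48850995 -0.00167298]
```

View pics/top0.png

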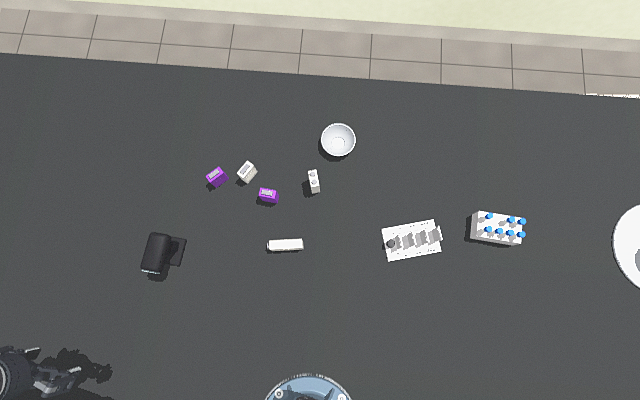

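View pics/side0.png

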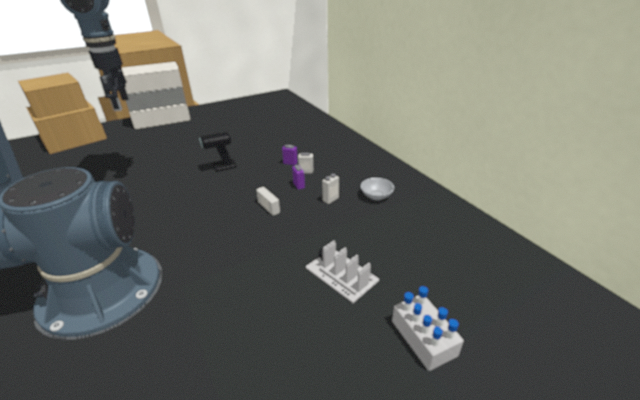

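The top view shows the tall pack at (285,245), the mid pack at (313,181), the short pack at (247,172) between two purple decoys at (217,177) and (268,195), and the rack at (412,240) with its knob on the left (+y).

```bash
python3 - <<'E'
from h import *
P,p=cloud('top0')
im=cv2.imread('pics/top0.png')[110:290,190:550]
cv2.imwrite('pics/c0.png',cv2.resize(im,None,fx=2.2,fy=2.2,interpolation=cv2.INTER_CUBIC))
def rep(n,u0,u1,v0,v1,zlo,zhi):
    Q=P[v0:v1,u0:u1].reshape(-1,3); C=p[v0:v1,u0:u1].reshape(-1,3).astype(int)
    m=(Q[:,2]>zlo)&(Q[:,2]<zhi)&(C.max(1)-C.min(1)<60)
    Q=Q[m]; 
    r=cv2.minAreaRect((Q[:,:2]*1000).astype(np.float32))
    print(n,m.sum(),'mean',Q.mean(0).round(4),'zmax',Q[:,2].max().round(4),'zmed',np.median(Q[:,2]).round(4),'rect',np.round(r[0],1),np.round(r[1],1),round(r[2],1))
rep('tall',260,308,232,258,.03,.06)
rep('mid',303,325,165,200,.062,.1)
rep('short',234,262,156,188,.05,.08)
rep('rackfins',376,446,215,265,.055,.08)
rep('rackplate',376,446,215,265,.002,.02)
rep('knob',376,400,230,252,.025,.045)
E
```

```text
tall 330 mean [0.4478 0.0974 0.0457] zmax 0.0543 zmed 0.0464 rect [448.1 100.9] [24.4 94.8] 7.4
mid 158 mean [0.6247 0.0371 0.0766] zmax 0.0886 zmed 0.0753 rect [626.6  37.6] [46.4 23.7] 16.1
short 162 mean [0.6395 0.2248 0.0635] zmax 0.0729 zmed 0.0634 rect [640.6 226.1] [26.1 45.9] 60.4
rackfins 177 mean [ 0.4937 -0.2561  0.0646] zmax 0.0752 zmed 0.0651 rect [ 493. -253.] [ 36.1 110.5] 14.9
rackplate 1876 mean [ 0.49   -0.2402  0.007 ] zmax 0.02 zmed 0.0065 rect [ 493.1 -243. ] [136.3 196.7] 4.4
knob 74 mean [ 0.475  -0.1869  0.0345] zmax 0.0443 zmed 0.0348 rect [ 475.6 -186.9] [30.9 29.7] 15.6
```

View pics/c0.png

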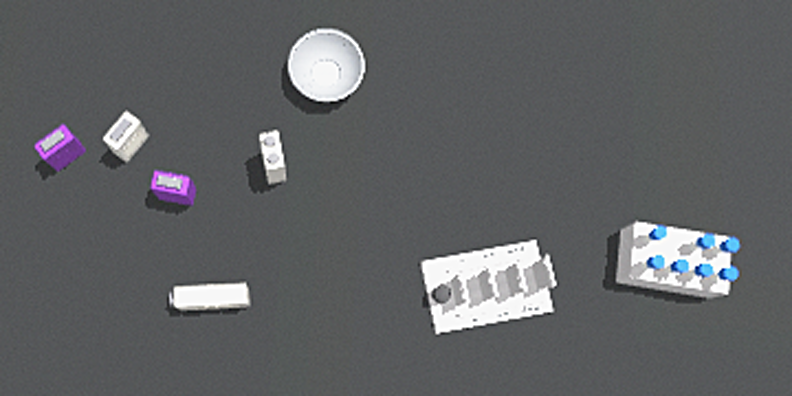

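```bash
cat >> h.py <<'E'
def pose():
    s=readout.sense(); return np.array(s['ee_pos']),qR(s['ee_rot']),s
def axes(zt,yt):
    z=np.array(zt,float);z/=np.linalg.norm(z);y=np.array(yt,float);y-=z*(y@z);y/=np.linalg.norm(y)
    return np.stack([np.cross(y,z),y,z],1)
def down(yaw):  # tool down, jaw axis y at yaw deg
    a=np.radians(yaw); return axes([0,0,-1],[np.cos(a),np.sin(a),0])
def logm(T):
    from scipy.linalg import logm as L; return np.real(L(T))
def plan(pt,Rt,n=None,start=None):
    """screw plan from current pose; prints the repeated row"""
    from scipy.linalg import logm as L, expm
    p,R,s=pose()
    if start is not None: p,R=start
    A=np.eye(4);A[:3,:3]=R.T@Rt;A[:3,3]=R.T@(np.array(pt)-p)
    rv=Ro.from_matrix(A[:3,:3]).as_rotvec(degrees=True)
    nn=int(np.ceil(max(np.linalg.norm(A[:3,3])/.045,np.linalg.norm(rv)/8.2,1)))
    n=n or nn
    S=expm(np.real(L(A))/n)
    print('n',n,'(min',nn,') row xyz cm',(S[:3,3]*100).round(2).tolist(),'ang',Ro.from_matrix(S[:3,:3]).as_rotvec(degrees=True).round(2).tolist(),'| total cm',(A[:3,3]*100).round(2).tolist(),rv.round(1).tolist())
def st():
    p,R,s=pose(); print('t',round(s['time_s'],2),'p',p.round(4),'z',R[:,2].round(3),'y',R[:,1].round(3),'q',np.round(s['q'],2),'F',np.round(s['contact_force'],1),'open',round(s['opening'],4))
E
python3 - <<'E'
from h import *
p,R,s=pose(); print(R.round(3)); c=viewer.get_calibration('wrist'); print(c); print(R.T@(np.array(c['origin'])-p), (R.T@qR(c['rotation'])).round(3))
plan([.44,.06,.30],down(7.4))
plan([.44,.06,.30],down(187.4))
P,_=cloud('top0')
for uv in [(217,175),(268,194),(338,140),(165,252),(498,228)]: print(uv,P[uv[1],uv[0]].round(3))
E
```

```text
[[-0.951  0.311 -0.   ]
 [ 0.311  0.951 -0.001]
 [ 0.    -0.001 -1.   ]]
{'camera_matrix': array([[309.70691629,   0.        , 317.990459  ],
       [  0.        , 309.70691629, 195.99749033],
       [  0.        ,   0.        ,   1.        ]]), 'origin': array([0.0846186 , 0.52401885, 0.37383716]), 'rotation': array([ 0.79857493, -0.13158337, -0.09440745,  0.57969917])}
[ 0.08230188 -0.00040656 -0.12908043] [[ 0.001  0.948  0.32 ]
 [ 1.    -0.001  0.   ]
 [ 0.     0.32  -0.948]]
n 12 (min 12 ) row xyz cm [-4.49, -0.8, -0.46] ang [-0.01, 0.0, 5.38] | total cm [-39.96, -33.1, -5.48] [-0.1, 0.0, 64.5]
n 15 (min 15 ) row xyz cm [0.25, -4.11, -0.37] ang [-0.0, -0.01, -7.7] | total cm [-39.96, -33.1, -5.48] [-0.0, -0.1, -115.5]
(217, 175) [0.619 0.299 0.063]
(268, 194) [0.576 0.154 0.069]
(338, 140) [ 0.768 -0.02   0.006]
(165, 252) [0.4   0.382 0.113]
(498, 228) [ 0.527 -0.447  0.09 ]
```

Request:
play_rows:
  plan:
    - {"hand": 100,"xyz": [-4.49,-0.8,-0.46],"angular": [0,0,5.38]}
    - {"hand": 100,"xyz": [-4.49,-0.8,-0.46],"angular": [0,0,5.38]}
    - {"hand": 100,"xyz": [-4.49,-0.8,-0.46],"angular": [0,0,5.38]}
    - {"hand": 100,"xyz": [-4.49,-0.8,-0.46],"angular": [0,0,5.38]}
    - {"hand": 100,"xyz": [-4.49,-0.8,-0.46],"angular": [0,0,5.38]}
    - {"hand": 100,"xyz": [-4.49,-0.8,-0.46],"angular": [0,0,5.38]}
    - {"hand": 100,"xyz": [-4.49,-0.8,-0.46],"angular": [0,0,5.38]}
    - {"hand": 100,"xyz": [-4.49,-0.8,-0.46],"angular": [0,0,5.38]}
    - {"hand": 100,"xyz": [-4.49,-0.8,-0.46],"angular": [0,0,5.38]}
    - {"hand": 100,"xyz": [-4.49,-0.8,-0.46],"angular": [0,0,5.38]}
    - {"hand": 100,"xyz": [-4.49,-0.8,-0.46],"angular": [0,0,5.38]}
    - {"hand": 100,"xyz": [-4.49,-0.8,-0.46],"angular": [0,0,5.38]}
    - {"hand": 100,"xyz": [0,0,0],"angular": [0,0,0]}

```text
time_s: 1.4
ee_pos: [0.4403, 0.0407, 0.2977]
ee_rot: [0.0, 0.676, 0.737, -0.004]
contact_force: [0.5, 0.4, -0.4]
opening: 0.0854
```

```bash
python3 - <<'E'
from h import *
st(); snap('wrist','w1'); plan([.44,.06,.30],down(7.4))
E
```

```text
t 1.4 p [0.4403 0.0407 0.2977] z [-0.005 -0.007 -1.   ] y [ 0.996  0.086 -0.006] q [ 0.1   0.09 -0.07  1.42 -0.01  1.58] F [ 0.5  0.4 -0.4] open 0.0854
n 1 (min 1 ) row xyz cm [1.74, 0.12, -0.27] ang [-0.36, 0.3, -2.28] | total cm [1.74, 0.12, -0.27] [-0.4, 0.3, -2.3]
```

View pics/w1.png

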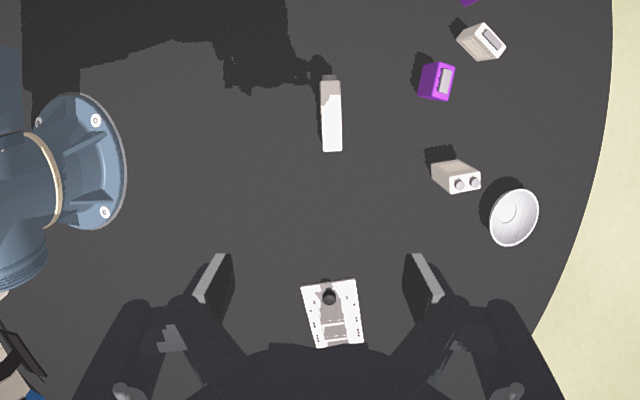

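The wrist view shows the tall pack at about (330,110) with its cap towards the top (+y), the rack at (332,315), and the mid pack at (457,178).

```bash
cat >> h.py <<'E'
def wcloud(f):
    z=np.load(f'pics/{f}.npz'); d=z['d'];K=z['K'];h,w=d.shape
    v,u=np.mgrid[:h,:w]
    dx=(u-K[0,2]);dy=(v-K[1,2]);r=np.hypot(dx,dy)+1e-9;t=np.tan(np.minimum(r/K[0,0],1.5))
    P=np.stack([dx/r*t*d,-dy/r*t*d,-d],-1)@qR(z['R']).T+z['o']
    P[d==0]=np.nan
    return P,z['p']
def rect(P,p,n,ctr,rad,zlo,zhi,sat=40,bright=0):
    Q=P.reshape(-1,3);C=p.reshape(-1,3).astype(int)
    with np.errstate(all='ignore'):
        m=(Q[:,2]>zlo)&(Q[:,2]<zhi)&(np.hypot(Q[:,0]-ctr[0],Q[:,1]-ctr[1])<rad)&(C.max(1)-C.min(1)<sat)&(C.max(1)>=bright)
    Q=Q[m]
    if len(Q)<5: print(n,'few',len(Q));return
    # trim isolated
    r=cv2.minAreaRect((Q[:,:2]*1000).astype(np.float32))
    print(n,m.sum(),'mean',Q.mean(0).round(4),'zmed',np.median(Q[:,2]).round(4),'rect',np.round(r[0],1),np.round(r[1],1),round(r[2],1))
    return Q
E
python3 - <<'E'
from h import *
P,p=wcloud('w1')
rect(P,p,'bench',(.44,.2),.02,-.02,.02)
rect(P,p,'tall',(.448,.1),.08,.035,.06)
rect(P,p,'mid',(.626,.037),.05,.066,.079)
rect(P,p,'midcap',(.626,.037),.05,.079,.1)
rect(P,p,'short',(.64,.226),.05,.055,.08)
rect(P,p,'fins',(.49,-.25),.12,.06,.08)
rect(P,p,'plate',(.49,-.25),.12,.003,.012)
rect(P,p,'knob',(.475,-.187),.03,.028,.042)
E
```

```text
bench 661 mean [0.4399 0.2    0.0005] zmed 0.0005 rect [440.  200.2] [39.  38.6] 5.1
tall 1371 mean [0.4492 0.0974 0.0463] zmed 0.0464 rect [449.1  96.5] [24.2 88.6] 6.0
mid 448 mean [0.6227 0.0387 0.0737] zmed 0.0742 rect [626.6  36.8] [45.2 24.2] 14.9
midcap 173 mean [0.6264 0.0368 0.0824] zmed 0.0825 rect [627.1  36.8] [35.4 13.9] 16.1
short 595 mean [0.6385 0.2245 0.0636] zmed 0.0628 rect [641.7 225.3] [25.2 46.4] 57.3
fins 257 mean [ 0.4852 -0.219   0.0651] zmed 0.0652 rect [ 485.3 -220.3] [35.9 41. ] 15.1
plate 1778 mean [ 0.4883 -0.2223  0.0068] zmed 0.0067 rect [ 482.2 -234.8] [193.  178.3] 4.6
knob 263 mean [ 0.4778 -0.1908  0.0343] zmed 0.0345 rect [ 478.2 -188.5] [36. 33.] 10.2
```

```bash
cat > tall.py <<'E'
from h import *
a=np.radians(40);t=np.radians(6.0)
u=np.array([-np.sin(t),np.cos(t),0]);z=np.array([0,0,1.]);yj=[np.cos(t),np.sin(t),0]
c=np.array([.4491,.0965,0])
g=c+.016*u+.026*z
d1=-np.sin(a)*u-np.cos(a)*z; R1=axes(d1,yj); T1=g+.005*d1; 
E
python3 - <<'E'
from tall import *
print(T1,R1); plan(T1-.08*d1,R1)
E
```

```text
[0.44776349 0.10921602 0.02216978] [[-8.00734484e-02  9.94521895e-01  6.71896010e-02]
 [ 7.61847972e-01  1.04528463e-01 -6.39266352e-01]
 [-6.42787610e-01  1.06466624e-17 -7.66044443e-01]]
n 6 (min 6 ) row xyz cm [2.96, 0.23, 2.9] ang [-0.11, -6.62, -0.12] | total cm [11.83, 1.39, 21.32] [-0.6, -39.7, -0.7]
```

Request:
play_rows:
  plan:
    - {"hand": 100,"xyz": [2.96,0.23,2.9],"angular": [-0.11,-6.62,-0.12]}
    - {"hand": 100,"xyz": [2.96,0.23,2.9],"angular": [-0.11,-6.62,-0.12]}
    - {"hand": 100,"xyz": [2.96,0.23,2.9],"angular": [-0.11,-6.62,-0.12]}
    - {"hand": 100,"xyz": [2.96,0.23,2.9],"angular": [-0.11,-6.62,-0.12]}
    - {"hand": 100,"xyz": [2.96,0.23,2.9],"angular": [-0.11,-6.62,-0.12]}
    - {"hand": 100,"xyz": [2.96,0.23,2.9],"angular": [-0.11,-6.62,-0.12]}
    - {"hand": 100,"xyz": [0,0,0],"angular": [0,0,0]}

```text
time_s: 2.15
ee_pos: [0.4479, 0.1657, 0.0729]
ee_rot: [0.268, 0.626, 0.694, -0.233]
contact_force: [-0.1, 0.7, -0.8]
opening: 0.0854
```

```bash
python3 - <<'E'
from tall import *
st(); plan(T1-.08*d1,R1);plan(T1-.02*d1,R1,3); plan(T1,R1)
E
```

```text
t 2.15 p [0.4479 0.1657 0.0729] z [ 0.08  -0.66  -0.747] y [0.994 0.107 0.012] q [ 0.7   0.58 -0.19  1.26 -0.59  2.31] F [-0.1  0.7 -0.8] open 0.0854
n 1 (min 1 ) row xyz cm [-1.06, -0.59, -0.49] ang [0.62, 1.66, -0.34] | total cm [-1.06, -0.59, -0.49] [0.6, 1.7, -0.3]
n 3 (min 2 ) row xyz cm [-0.31, -0.21, 1.83] ang [0.21, 0.55, -0.11] | total cm [-0.89, -0.66, 5.51] [0.6, 1.7, -0.3]
n 2 (min 2 ) row xyz cm [-0.44, -0.33, 3.75] ang [0.31, 0.83, -0.17] | total cm [-0.83, -0.68, 7.51] [0.6, 1.7, -0.3]
```

Request:
play_rows:
  plan:
    - {"hand": 100,"xyz": [-0.9,-0.66,0],"angular": [0.62,1.66,-0.34]}
    - {"hand": 100,"xyz": [0,0,1.9],"angular": [0,0,0]}
    - {"hand": 100,"xyz": [0,0,1.8],"angular": [0,0,0]}
    - {"hand": 100,"xyz": [0,0,1.8],"angular": [0,0,0]}
    - {"hand": 100,"xyz": [0,0,0],"angular": [0,0,0]}

```text
time_s: 2.65
ee_pos: [0.4451, 0.1242, 0.0449]
ee_rot: [0.25, 0.629, 0.702, -0.22]
contact_force: [-1.3, -0.5, 0.1]
opening: 0.0854
```

```bash
python3 - <<'E'
from tall import *
st(); plan(T1,R1); snap('wrist','w2')
E
```

```text
t 2.65 p [0.4451 0.1242 0.0449] z [ 0.074 -0.623 -0.778] y [0.994 0.111 0.006] q [ 0.63  0.54 -0.32  1.09 -0.58  2.2 ] F [-1.3 -0.5  0.1] open 0.0854
n 1 (min 1 ) row xyz cm [0.24, 0.09, 2.72] ang [0.5, -1.11, 0.08] | total cm [0.24, 0.09, 2.72] [0.5, -1.1, 0.1]
```

View pics/w2.png

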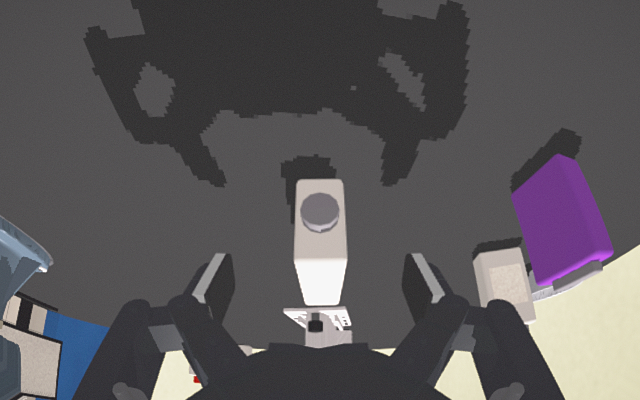

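The pack sits centred between the open fingers, with its cap at (320,210).

Request:
play_rows:
  plan:
    - {"hand": 100,"xyz": [0.24,0.09,1.4],"angular": [0.5,-1.1,0]}
    - {"hand": 100,"xyz": [0,0,1.3],"angular": [0,0,0]}
    - {"hand": 100,"xyz": [0,0,0],"angular": [0,0,0]}

```text
time_s: 3.0
ee_pos: [0.4511, 0.1108, 0.0287]
ee_rot: [0.255, 0.631, 0.698, -0.223]
contact_force: [-1.1, -0.4, 0.0]
opening: 0.0856
```

```bash
python3 - <<'E'
from tall import *
st(); plan(T1,R1)
E
```

```text
t 3.0 p [0.4511 0.1108 0.0287] z [ 0.075 -0.633 -0.771] y [0.995 0.104 0.011] q [ 0.6   0.56 -0.34  1.04 -0.6   2.19] F [-1.1 -0.4  0. ] open 0.0856
n 1 (min 1 ) row xyz cm [0.32, -0.35, 0.58] ang [0.47, -0.42, -0.43] | total cm [0.32, -0.35, 0.58] [0.5, -0.4, -0.4]
```

Request:
play_rows:
  force: 40
  plan:
    - {"hand": 100,"xyz": [0.35,-0.38,0.65],"angular": [0.5,-0.4,-0.4]}
    - {"hand": 100,"xyz": [0,0,0],"angular": [0,0,0]}
    - {"hand": 20,"xyz": [0,0,0],"angular": [0,0,0]}
    - {"hand": 0,"xyz": [0,0,0],"angular": [0,0,0]}
    - {"hand": 0,"xyz": [0,0,0],"angular": [0,0,0]}
    - {"hand": 0,"xyz": [0,0,0],"angular": [0,0,0]}
    - {"hand": 0,"xyz": [0,0,0],"angular": [0,0,0]}
    - {"hand": 0,"xyz": [0,0,0],"angular": [0,0,0]}

```text
time_s: 3.8
ee_pos: [0.4482, 0.1107, 0.0223]
ee_rot: [0.254, 0.629, 0.698, -0.228]
contact_force: [0.2, -0.3, -0.1]
opening: 0.0232
```

```bash
python3 - <<'E'
from tall import *
st(); plan(T1,R1)
E
```

```text
t 3.8 p [0.4482 0.1107 0.0223] z [ 0.068 -0.638 -0.767] y [0.994 0.105 0.001] q [ 0.61  0.58 -0.34  1.04 -0.6   2.19] F [ 0.2 -0.3 -0.1] open 0.0232
n 1 (min 1 ) row xyz cm [-0.1, -0.06, 0.1] ang [0.06, -0.07, -0.03] | total cm [-0.1, -0.06, 0.1] [0.1, -0.1, -0.0]
```

```bash
cat > tall2.py <<'E'
from tall import *
# grasp-time tool pose (measured)
p0=np.array([.4482,.1107,.0223]); 
R0=qR(np.array([.254,.629,.698,-.228])/np.linalg.norm([.254,.629,.698,-.228]))
po=c-.044*u+.023*z; Rp=np.stack([-z,np.cross(u,-z),u],1)
rel_p=Rp.T@(p0-po); rel_R=Rp.T@R0
def tool_for(o,x):  # pack upright at origin o with own x dir
    x=np.array(x,float);Rn=np.stack([x,np.cross(z,x),z],1)
    return np.array(o)+Rn@rel_p, Rn@rel_R
E
python3 - <<'E'
from tall2 import *
st(); print(rel_p, rel_R.round(3))
pm=p0+.07*z+.0*u; plan(pm,R0)
Ta,Ra=tool_for([.448,.08,.04],u); print(Ta,Ra.round(3)); plan(Ta,Ra,13,start=(pm,R0))
E
```

```text
t 3.8 p [0.4482 0.1107 0.0223] z [ 0.068 -0.638 -0.767] y [0.994 0.105 0.001] q [ 0.61  0.58 -0.34  1.04 -0.6   2.19] F [ 0.2 -0.3 -0.1] open 0.0232
[ 0.0007     -0.00058923  0.05821629] [[ 0.642 -0.001  0.767]
 [-0.001 -1.    -0.001]
 [ 0.767 -0.    -0.642]]
n 2 (min 2 ) row xyz cm [-2.25, 0.0, -2.68] ang [0.01, 0.0, 0.02] | total cm [-4.49, 0.01, -5.37] [0.0, 0.0, 0.0]
[0.44851284 0.08075776 0.09821629] [[-0.066  0.995 -0.079]
 [ 0.638  0.103  0.763]
 [ 0.767 -0.    -0.642]]
n 13 (min 11 ) row xyz cm [-0.25, -0.02, -0.06] ang [0.01, 6.92, 0.0] | total cm [-2.67, -0.28, 1.46] [0.1, 90.0, 0.1]
```

Request:
play_rows:
  plan:
    - {"hand": 0,"xyz": [-1.5,0,-1.8],"angular": [0,0,0]}
    - {"hand": 0,"xyz": [-1.5,0,-1.8],"angular": [0,0,0]}
    - {"hand": 0,"xyz": [-1.5,0,-1.8],"angular": [0,0,0]}
    - {"hand": 0,"xyz": [-0.25,0,-0.06],"angular": [0,6.9,0]}
    - {"hand": 0,"xyz": [-0.25,0,-0.06],"angular": [0,6.9,0]}
    - {"hand": 0,"xyz": [-0.25,0,-0.06],"angular": [0,6.9,0]}
    - {"hand": 0,"xyz": [-0.25,0,-0.06],"angular": [0,6.9,0]}
    - {"hand": 0,"xyz": [-0.25,0,-0.06],"angular": [0,6.9,0]}
    - {"hand": 0,"xyz": [-0.25,0,-0.06],"angular": [0,6.9,0]}
    - {"hand": 0,"xyz": [-0.25,0,-0.06],"angular": [0,6.9,0]}
    - {"hand": 0,"xyz": [-0.25,0,-0.06],"angular": [0,6.9,0]}
    - {"hand": 0,"xyz": [-0.25,0,-0.06],"angular": [0,6.9,0]}
    - {"hand": 0,"xyz": [-0.25,0,-0.06],"angular": [0,6.9,0]}
    - {"hand": 0,"xyz": [-0.25,0,-0.06],"angular": [0,6.9,0]}
    - {"hand": 0,"xyz": [-0.25,0,-0.06],"angular": [0,6.9,0]}
    - {"hand": 0,"xyz": [-0.25,0,-0.06],"angular": [0,6.9,0]}
    - {"hand": 0,"xyz": [0,0,0],"angular": [0,0,0]}

```text
time_s: 5.5
ee_pos: [0.454, 0.081, 0.1039]
ee_rot: [-0.327, 0.595, 0.667, 0.305]
contact_force: [0.0, -0.5, -2.2]
opening: 0.0237
```

```bash
python3 - <<'E'
from tall2 import *
st()
Ta,Ra=tool_for([.448,.08,.04],u); plan(Ta,Ra);snap('side','s1');snap('top','t1')
c=cv2.imread('pics/s1.png')[120:280,180:420];cv2.imwrite('pics/s1c.png',cv2.resize(c,None,fx=3,fy=3,interpolation=cv2.INTER_CUBIC))
E
```

```text
t 5.5 p [0.454  0.081  0.1039] z [-0.074  0.797 -0.599] y [0.994 0.106 0.018] q [-0.31  0.53 -0.34  1.18  0.83  0.93] F [ 0.  -0.5 -2.2] open 0.0237
n 1 (min 1 ) row xyz cm [-0.43, -0.56, 0.36] ang [0.55, -3.12, 0.9] | total cm [-0.43, -0.56, 0.36] [0.5, -3.1, 0.9]
```

View pics/s1c.png

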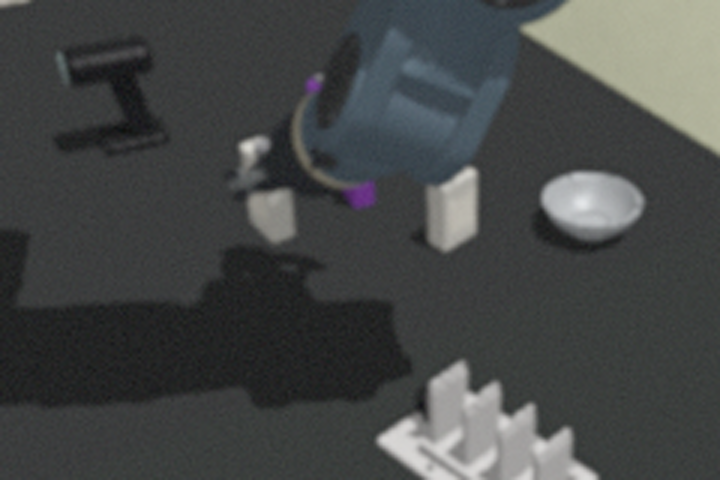

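The side view shows the pack held nearly upright at (270,215), with the wrist clear of the bench. I'll correct the angle, then lower it.

Request:
play_rows:
  plan:
    - {"hand": 0,"xyz": [-0.43,-0.56,0.36],"angular": [0.5,-3.1,0.9]}
    - {"hand": 0,"xyz": [0,0,0],"angular": [0,0,0]}

```text
time_s: 5.8
ee_pos: [0.4487, 0.0821, 0.1007]
ee_rot: [-0.309, 0.607, 0.676, 0.281]
contact_force: [-0.9, 0.8, -1.0]
opening: 0.0236
```

```bash
python3 - <<'E'
from tall2 import *
st()
Ta,Ra=tool_for([.448,.08,.01],u); plan(Ta,Ra);plan(Ta,Ra,4)
E
```

```text
t 5.8 p [0.4487 0.0821 0.1007] z [-0.077  0.755 -0.652] y [0.994 0.105 0.004] q [-0.29  0.49 -0.37  1.13  0.78  1.  ] F [-0.9  0.8 -1. ] open 0.0236
n 1 (min 1 ) row xyz cm [-2.55, -0.04, 2.02] ang [0.08, 0.73, 0.27] | total cm [-2.55, -0.04, 2.02] [0.1, 0.7, 0.3]
n 4 (min 1 ) row xyz cm [-0.64, -0.01, 0.5] ang [0.02, 0.18, 0.07] | total cm [-2.55, -0.04, 2.02] [0.1, 0.7, 0.3]
```

Request:
play_rows:
  plan:
    - {"hand": 0,"xyz": [-0.64,0,0.5],"angular": [0,0.2,0.07]}
    - {"hand": 0,"xyz": [-0.64,0,0.5],"angular": [0,0.2,0.07]}
    - {"hand": 0,"xyz": [-0.64,0,0.5],"angular": [0,0.2,0.07]}
    - {"hand": 0,"xyz": [-0.64,0,0.5],"angular": [0,0.2,0.07]}
    - {"hand": 0,"xyz": [0,0,0],"angular": [0,0,0]}

```text
time_s: 6.3
ee_pos: [0.4495, 0.0823, 0.068]
ee_rot: [-0.313, 0.605, 0.675, 0.285]
contact_force: [-0.7, 0.3, -1.0]
opening: 0.0237
```

```bash
python3 - <<'E'
from tall2 import *
st()
for h in (.01,.002,-.001):
  Ta,Ra=tool_for([.448,.08,h],u); plan(Ta,Ra)
E
```

```text
t 6.3 p [0.4495 0.0823 0.068 ] z [-0.077  0.763 -0.642] y [0.994 0.106 0.007] q [-0.29  0.54 -0.39  1.06  0.79  0.99] F [-0.7  0.3 -1. ] open 0.0237
n 1 (min 1 ) row xyz cm [-0.07, -0.12, -0.12] ang [0.14, 0.0, 0.45] | total cm [-0.07, -0.12, -0.12] [0.1, 0.0, 0.4]
n 1 (min 1 ) row xyz cm [-0.69, -0.12, 0.39] ang [0.14, 0.0, 0.45] | total cm [-0.69, -0.12, 0.39] [0.1, 0.0, 0.4]
n 1 (min 1 ) row xyz cm [-0.92, -0.13, 0.59] ang [0.14, 0.0, 0.45] | total cm [-0.92, -0.13, 0.59] [0.1, 0.0, 0.4]
```

Request:
play_rows:
  plan:
    - {"hand": 0,"xyz": [-0.35,0,0.25],"angular": [0.1,0,0.4]}
    - {"hand": 0,"xyz": [-0.3,0,0.2],"angular": [0,0,0]}
    - {"hand": 0,"xyz": [0,0,0],"angular": [0,0,0]}

```text
time_s: 6.6
ee_pos: [0.4496, 0.0813, 0.0589]
ee_rot: [-0.315, 0.607, 0.672, 0.283]
contact_force: [0.0, 0.4, -1.0]
opening: 0.0236
```

```bash
python3 - <<'E'
from tall2 import *
st()
for h in (.00,-.002):
  Ta,Ra=tool_for([.448,.08,h],u); plan(Ta,Ra)
snap('wrist','w3')
E
```

```text
t 6.6 p [0.4496 0.0813 0.0589] z [-0.079  0.763 -0.641] y [ 0.995  0.102 -0.001] q [-0.29  0.56 -0.4   1.05  0.79  1.  ] F [ 0.   0.4 -1. ] open 0.0236
n 1 (min 1 ) row xyz cm [-0.08, -0.11, 0.01] ang [0.01, -0.04, -0.08] | total cm [-0.08, -0.11, 0.01] [0.0, -0.0, -0.1]
n 1 (min 1 ) row xyz cm [-0.23, -0.11, 0.14] ang [0.01, -0.04, -0.08] | total cm [-0.23, -0.11, 0.14] [0.0, -0.0, -0.1]
```

View pics/w3.png

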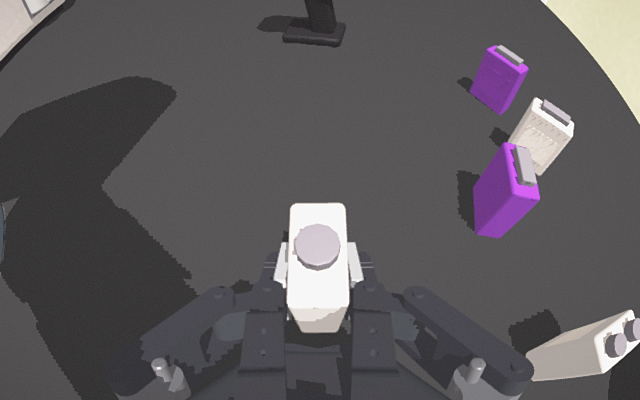

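```bash
python3 - <<'E'
from h import *
P,p=wcloud('w3')
Q=rect(P,p,'top',(.448,.08),.05,.08,.093,60,120)
A=np.c_[Q[:,:2]-Q[:,:2].mean(0),np.ones(len(Q))]; f=np.linalg.lstsq(A,Q[:,2],rcond=None)[0]; print(f)
rect(P,p,'cap',(.448,.08),.05,.093,.11,60)
rect(P,p,'bench',(.448,.2),.03,-.02,.01,60)
E
```

```text
top 4905 mean [0.4497 0.075  0.0887] zmed 0.0893 rect [449.5  79.6] [37.1 45.7] 6.3
[0.00944655 0.03345087 0.08868549]
cap 6124 mean [0.4499 0.0583 0.1003] zmed 0.0977 rect [451.9  56.5] [75. 56.] 41.1
bench 3062 mean [4.481e-01 1.984e-01 4.000e-04] zmed 0.0004 rect [448.  199.9] [59.4 59.5] 37.8
```

Request:
play_rows:
  plan:
    - {"hand": 0,"xyz": [-0.23,0,0.18],"angular": [0,0,0]}
    - {"hand": 0,"xyz": [0,0,0],"angular": [0,0,0]}

```text
time_s: 6.85
ee_pos: [0.4509, 0.0815, 0.0579]
ee_rot: [-0.314, 0.607, 0.672, 0.285]
contact_force: [-0.4, -0.2, -1.0]
opening: 0.0238
```

```bash
python3 - <<'E'
from tall2 import *
st()
E
```

```text
t 6.85 p [0.4509 0.0815 0.0579] z [-0.076  0.765 -0.639] y [0.995 0.1   0.002] q [-0.29  0.56 -0.4   1.04  0.79  0.99] F [-0.4 -0.2 -1. ] open 0.0238
```

Request:
play_rows:
  plan:
    - {"hand": 0,"xyz": [-0.2,0,0.16],"angular": [0,0,0]}
    - {"hand": 0,"xyz": [0,0,0],"angular": [0,0,0]}

```text
time_s: 7.05
ee_pos: [0.4516, 0.0816, 0.058]
ee_rot: [-0.315, 0.607, 0.671, 0.287]
contact_force: [-1.3, 0.4, -1.8]
opening: 0.0237
```

```bash
python3 - <<'E'
from tall2 import *
st()
E
```

```text
t 7.05 p [0.4516 0.0816 0.058 ] z [-0.073  0.767 -0.637] y [0.995 0.098 0.004] q [-0.29  0.56 -0.4   1.04  0.79  0.99] F [-1.3  0.4 -1.8] open 0.0237
```

Request:
play_rows:
  plan:
    - {"hand": 0,"xyz": [-0.25,-0.15,0.2],"angular": [0,0,0]}
    - {"hand": 0,"xyz": [0,0,0],"angular": [0,0,0]}

```text
time_s: 7.25
ee_pos: [0.452, 0.0816, 0.0579]
ee_rot: [-0.314, 0.607, 0.67, 0.291]
contact_force: [-0.3, -0.6, -0.8]
opening: 0.0235
```

```bash
python3 - <<'E'
from tall2 import *
st(); st()
snap('wrist','w4')
P,p=wcloud('w4')
Q=rect(P,p,'top',(.448,.08),.05,.08,.093,60,120)
A=np.c_[Q[:,:2]-Q[:,:2].mean(0),np.ones(len(Q))]; f=np.linalg.lstsq(A,Q[:,2],rcond=None)[0]; print(f)
st()
E
```

```text
t 7.25 p [0.452  0.0816 0.0579] z [-0.067  0.77  -0.634] y [0.996 0.094 0.008] q [-0.3   0.56 -0.4   1.04  0.8   0.99] F [-0.3 -0.6 -0.8] open 0.0235
t 7.25 p [0.452  0.0816 0.0579] z [-0.067  0.77  -0.634] y [0.996 0.094 0.008] q [-0.3   0.56 -0.4   1.04  0.8   0.99] F [-0.3 -0.6 -0.8] open 0.0235
top 4867 mean [0.452  0.0752 0.0882] zmed 0.0887 rect [451.5  80. ] [36.9 46.3] 5.8
[0.00197482 0.02928631 0.08823334]
t 7.3 p [0.452  0.0816 0.0578] z [-0.068  0.77  -0.634] y [0.995 0.094 0.008] q [-0.3   0.56 -0.4   1.04  0.8   0.99] F [ 0.7  0.1 -1. ] open 0.0236
```

Request:
play_rows:
  plan:
    - {"hand": 34,"xyz": [0,0,0],"angular": [0,0,0]}
    - {"hand": 45,"xyz": [0,0,0],"angular": [0,0,0]}
    - {"hand": 60,"xyz": [0,0,0],"angular": [0,0,0]}
    - {"hand": 60,"xyz": [0,0,0],"angular": [0,0,0]}

```text
time_s: 7.7
ee_pos: [0.4516, 0.0818, 0.057]
ee_rot: [-0.314, 0.607, 0.67, 0.29]
contact_force: [0.6, -0.5, -0.1]
opening: 0.051
```

```bash
python3 - <<'E'
from tall2 import *
st()
snap('wrist','w5')
P,p=wcloud('w5')
Q=rect(P,p,'top',(.448,.08),.05,.08,.093,60,120)
A=np.c_[Q[:,:2]-Q[:,:2].mean(0),np.ones(len(Q))]; f=np.linalg.lstsq(A,Q[:,2],rcond=None)[0]; print(f)
E
```

```text
t 7.7 p [0.4516 0.0818 0.057 ] z [-0.069  0.77  -0.635] y [0.995 0.095 0.008] q [-0.3   0.56 -0.4   1.04  0.8   0.99] F [ 0.6 -0.5 -0.1] open 0.051
top 5012 mean [0.4531 0.0748 0.0878] zmed 0.0883 rect [448.   74.8] [55.9 51.5] 37.7
[-0.00458538  0.03026127  0.08778417]
```

View pics/w5.png

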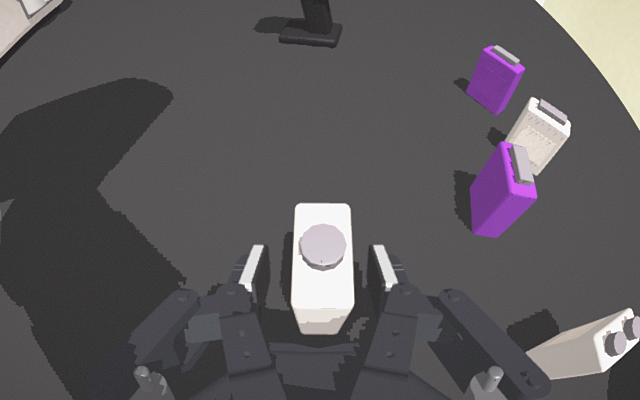

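```bash
cat > fk.py <<'E'
from h import *
import itertools
B=np.array([[0,1,0],[1,0,0],[0,0,-1.]])
def R_of(q,sp,s5,s6):
    ph=sp*(np.pi/2-(q[1]-q[2]+q[3]))
    return Ro.from_euler('z',q[0]).as_matrix()@Ro.from_euler('y',ph).as_matrix()@B@Ro.from_euler('y',s5*q[4]).as_matrix()@Ro.from_euler('z',s6*(q[5]-np.pi/2)).as_matrix()
E
python3 - <<'E'
from fk import *
p,R,s=pose()
for c in itertools.product([1,-1],[1,-1],[1,-1]):
    print(c,round(np.degrees(np.linalg.norm(Ro.from_matrix(R.T@R_of(s['q'],*c)).as_rotvec())),2))
E
```

```text
(1, 1, 1) 49.12
(1, 1, -1) 44.8
(1, -1, 1) 101.22
(1, -1, -1) 115.77
(-1, 1, 1) 0.0
(-1, 1, -1) 66.19
(-1, -1, 1) 91.51
(-1, -1, -1) 108.46
```

Request:
play_rows:
  plan:
    - {"hand": 75,"xyz": [0,0,-2],"angular": [0,0,0]}
    - {"hand": 100,"xyz": [0,0,-4],"angular": [0,0,0]}
    - {"hand": 100,"xyz": [0,0,-4.5],"angular": [0,0,0]}
    - {"hand": 100,"xyz": [0,0,-4.5],"angular": [0,0,0]}
    - {"hand": 100,"xyz": [0,0,0],"angular": [0,0,0]}

```text
time_s: 8.25
ee_pos: [0.4607, -0.0361, 0.1548]
ee_rot: [-0.316, 0.606, 0.671, 0.289]
contact_force: [1.3, 0.4, -0.9]
opening: 0.0856
```

```bash
python3 - <<'E'
from tall2 import *
st()
snap('wrist','w6')
P,p=wcloud('w6')
Q=rect(P,p,'top',(.448,.08),.06,.08,.0925,60,120)
A=np.c_[Q[:,:2]-Q[:,:2].mean(0),np.ones(len(Q))]; f=np.linalg.lstsq(A,Q[:,2],rcond=None)[0]; print(f)
rect(P,p,'cap',(.448,.08),.06,.0935,.105,60,100)
plan([.45,.02,.24],down(96))
E
```

```text
t 8.25 p [ 0.4607 -0.0361  0.1548] z [-0.075  0.77  -0.633] y [0.995 0.1   0.004] q [-0.5   0.55 -0.12  1.5   0.7   0.75] F [ 1.3  0.4 -0.9] open 0.0856
top 948 mean [0.4531 0.0725 0.0876] zmed 0.0881 rect [452.7  79.2] [24.  47.2] 5.2
[0.001451   0.05237905 0.08758814]
cap 297 mean [0.4524 0.0785 0.0962] zmed 0.0963 rect [452.4  79. ] [16.9 17.3] 6.2
n 13 (min 13 ) row xyz cm [0.64, 0.45, -0.39] ang [3.06, -3.04, -6.44] | total cm [10.2, -0.42, -1.2] [39.8, -39.5, -83.7]
```

View pics/w6.png

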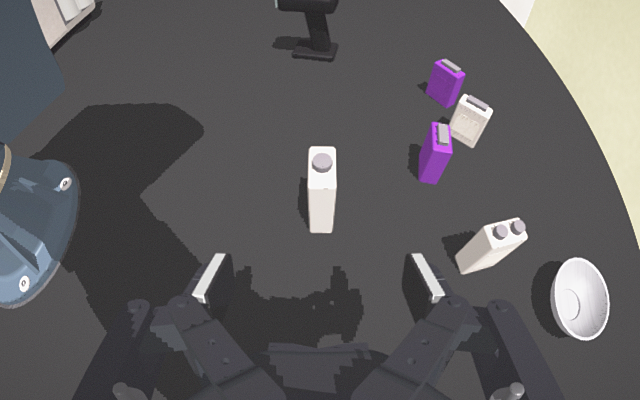

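```bash
python3 - <<'E'
from tall2 import *
plan([.455,.0,.26],down(95.3),13)
from scipy.linalg import logm,expm
E
```

```text
n 13 (min 13 ) row xyz cm [0.59, 0.39, -0.61] ang [3.04, -3.05, -6.39] | total cm [10.46, -0.12, -4.04] [39.5, -39.6, -83.1]
```

Request:
play_rows:
  plan:
    - {"hand": 100,"xyz": [0.59,0.39,-0.61],"angular": [3.04,-3.05,-6.39]}
    - {"hand": 100,"xyz": [0.59,0.39,-0.61],"angular": [3.04,-3.05,-6.39]}
    - {"hand": 100,"xyz": [0.59,0.39,-0.61],"angular": [3.04,-3.05,-6.39]}
    - {"hand": 100,"xyz": [0.59,0.39,-0.61],"angular": [3.04,-3.05,-6.39]}
    - {"hand": 100,"xyz": [0.59,0.39,-0.61],"angular": [3.04,-3.05,-6.39]}
    - {"hand": 100,"xyz": [0.59,0.39,-0.61],"angular": [3.04,-3.05,-6.39]}
    - {"hand": 100,"xyz": [0.59,0.39,-0.61],"angular": [3.04,-3.05,-6.39]}
    - {"hand": 100,"xyz": [0.59,0.39,-0.61],"angular": [3.04,-3.05,-6.39]}
    - {"hand": 100,"xyz": [0.59,0.39,-0.61],"angular": [3.04,-3.05,-6.39]}
    - {"hand": 100,"xyz": [0.59,0.39,-0.61],"angular": [3.04,-3.05,-6.39]}
    - {"hand": 100,"xyz": [0.59,0.39,-0.61],"angular": [3.04,-3.05,-6.39]}
    - {"hand": 100,"xyz": [0.59,0.39,-0.61],"angular": [3.04,-3.05,-6.39]}
    - {"hand": 100,"xyz": [0.59,0.39,-0.61],"angular": [3.04,-3.05,-6.39]}
    - {"hand": 100,"xyz": [0,0,0],"angular": [0,0,0]}

```text
time_s: 9.7
ee_pos: [0.4468, 0.0128, 0.2485]
ee_rot: [0.005, -0.08, 0.997, -0.008]
contact_force: [-0.0, 0.0, 0.0]
opening: 0.0856
```

```bash
python3 - <<'E'
from tall2 import *
st(); plan([.4526,.0791,.20],down(95.3)); snap('wrist','w7')
P,p=wcloud('w7')
rect(P,p,'top',(.452,.08),.06,.08,.0925,60,120)
rect(P,p,'cap',(.452,.08),.06,.0935,.105,60,100)
for nm,a in dict(mid=((.626,.037),.05,.066,.079),midcap=((.626,.037),.05,.079,.1),short=((.64,.226),.05,.058,.08),fins=((.49,-.25),.12,.06,.08),knob=((.475,-.187),.03,.028,.042)).items(): rect(P,p,nm,*a)
E
```

```text
t 9.7 p [0.4468 0.0128 0.2485] z [ 0.01  -0.015 -1.   ] y [-0.159  0.987 -0.017] q [ 0.04  0.1  -0.18  1.28 -0.02 -0.12] F [-0.  0.  0.] open 0.0856
n 2 (min 2 ) row xyz cm [-0.74, 3.27, 2.39] ang [-0.47, 0.24, 1.94] | total cm [-1.59, 6.53, 4.76] [-0.9, 0.5, 3.9]
top 832 mean [0.4498 0.0777 0.0877] zmed 0.0881 rect [451.7  79.9] [23.9 47.2] 5.0
cap 244 mean [0.4518 0.0793 0.0963] zmed 0.0964 rect [452.3  79.5] [17. 17.] 79.6
mid 414 mean [0.6208 0.0361 0.0736] zmed 0.0742 rect [626.4  36.8] [45.6 24.5] 14.6
midcap 163 mean [0.6255 0.0364 0.082 ] zmed 0.0822 rect [627.2  36.4] [33.5 13.7] 13.5
short few 0
fins 759 mean [ 0.4923 -0.2504  0.0652] zmed 0.0653 rect [ 493.6 -254.6] [ 36.6 111.9] 14.8
knob 383 mean [ 0.4764 -0.1908  0.0346] zmed 0.0344 rect [ 474.6 -189.3] [36.8 32.1] 20.6
```

View pics/w7.png

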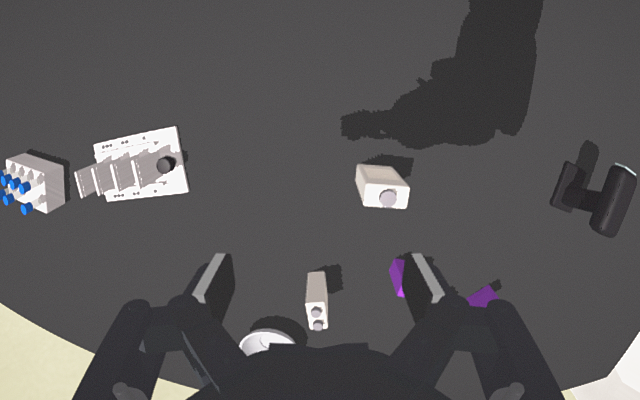

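Request:
play_rows:
  plan:
    - {"hand": 100,"xyz": [-0.55,2.2,1.3],"angular": [-0.3,0.16,1.3]}
    - {"hand": 100,"xyz": [-0.55,2.2,1.3],"angular": [-0.3,0.16,1.3]}
    - {"hand": 100,"xyz": [-0.55,2.2,1.3],"angular": [-0.3,0.16,1.3]}
    - {"hand": 100,"xyz": [0,0,0],"angular": [0,0,0]}

```text
time_s: 10.15
ee_pos: [0.4554, 0.0826, 0.2035]
ee_rot: [-0.005, -0.037, 0.999, 0.003]
contact_force: [0.1, -0.8, -0.3]
opening: 0.0859
```

```bash
python3 - <<'E'
from tall2 import *
st(); plan([.4522,.0795,.20],down(95.2))
E
```

```text
t 10.15 p [0.4554 0.0826 0.2035] z [-0.01   0.005 -1.   ] y [-0.074  0.997  0.006] q [ 0.18  0.16 -0.23  1.2   0.01  0.1 ] F [ 0.1 -0.8 -0.3] open 0.0859
n 1 (min 1 ) row xyz cm [0.34, -0.29, 0.35] ang [0.33, -0.55, -0.98] | total cm [0.34, -0.29, 0.35] [0.3, -0.5, -1.0]
```

Request:
play_rows:
  plan:
    - {"hand": 100,"xyz": [0.34,-0.29,1.0],"angular": [0.33,-0.55,-0.98]}
    - {"hand": 100,"xyz": [0,0,3],"angular": [0,0,0]}
    - {"hand": 100,"xyz": [0,0,3],"angular": [0,0,0]}
    - {"hand": 100,"xyz": [0,0,0],"angular": [0,0,0]}

```text
time_s: 10.55
ee_pos: [0.4524, 0.0788, 0.1288]
ee_rot: [-0.004, -0.042, 0.999, 0.001]
contact_force: [-1.1, 0.9, 0.1]
opening: 0.0855
```

```bash
python3 - <<'E'
from tall2 import *
st(); plan([.4522,.0795,.055],down(95.2))
E
```

```text
t 10.55 p [0.4524 0.0788 0.1288] z [-0.007  0.002 -1.   ] y [-0.085  0.996  0.002] q [ 0.17  0.2  -0.37  1.    0.    0.09] F [-1.1  0.9  0.1] open 0.0855
n 2 (min 2 ) row xyz cm [-0.01, 0.03, 3.69] ang [0.07, -0.2, -0.17] | total cm [-0.04, 0.06, 7.38] [0.1, -0.4, -0.3]
```

Request:
play_rows:
  plan:
    - {"hand": 100,"xyz": [0,0.05,2.5],"angular": [0.1,-0.4,-0.3]}
    - {"hand": 100,"xyz": [0,0,2.5],"angular": [0,0,0]}
    - {"hand": 100,"xyz": [0,0,2.2],"angular": [0,0,0]}
    - {"hand": 100,"xyz": [0,0,0],"angular": [0,0,0]}

```text
time_s: 10.95
ee_pos: [0.4546, 0.078, 0.0572]
ee_rot: [-0.001, -0.042, 0.999, 0.001]
contact_force: [-0.3, 0.6, 0.3]
opening: 0.0855
```

```bash
python3 - <<'E'
from tall2 import *
st(); plan([.4522,.0795,.055],down(95.2)); snap('wrist','w8')
E
```

```text
t 10.95 p [0.4546 0.078  0.0572] z [-0.001  0.002 -1.   ] y [-0.084  0.996  0.002] q [ 0.17  0.28 -0.48  0.81  0.    0.08] F [-0.3  0.6  0.3] open 0.0855
n 1 (min 1 ) row xyz cm [0.23, 0.17, 0.22] ang [0.13, -0.06, -0.4] | total cm [0.23, 0.17, 0.22] [0.1, -0.1, -0.4]
```

View pics/w8.png

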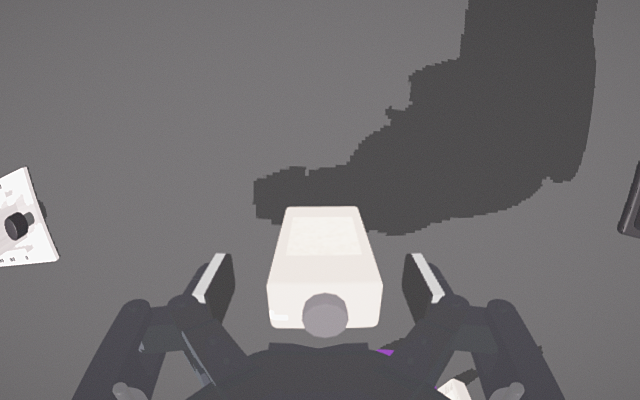

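Request:
play_rows:
  force: 40
  plan:
    - {"hand": 100,"xyz": [0.23,0.18,0.22],"angular": [0.1,0,-0.4]}
    - {"hand": 100,"xyz": [0,0,0],"angular": [0,0,0]}
    - {"hand": 62,"xyz": [0,0,0],"angular": [0,0,0]}
    - {"hand": 62,"xyz": [0,0,0],"angular": [0,0,0]}

```text
time_s: 11.4
ee_pos: [0.456, 0.08, 0.0605]
ee_rot: [0.003, -0.045, 0.999, 0.001]
contact_force: [0.8, 0.6, 0.4]
opening: 0.059
```

```bash
python3 - <<'E'
from tall2 import *
st(); plan([.4522,.0795,.055],down(95.2)); snap('wrist','w9')
E
```

```text
t 11.4 p [0.456  0.08   0.0605] z [ 0.006  0.002 -1.   ] y [-0.09   0.996  0.001] q [ 0.17  0.27 -0.48  0.81  0.    0.08] F [0.8 0.6 0.4] open 0.059
n 1 (min 1 ) row xyz cm [0.38, -0.02, 0.55] ang [0.07, 0.35, -0.05] | total cm [0.38, -0.02, 0.55] [0.1, 0.3, -0.0]
```

View pics/w9.png

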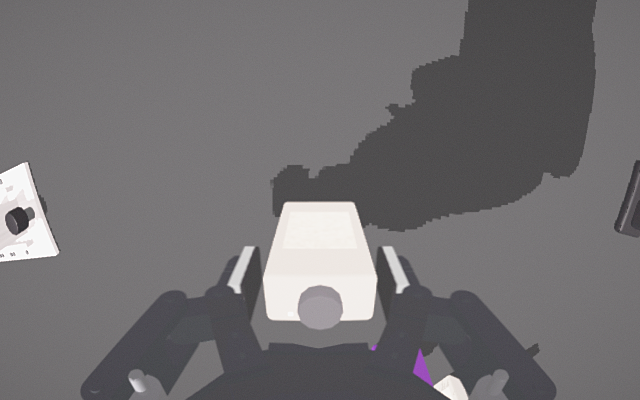

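Request:
play_rows:
  plan:
    - {"hand": 62,"xyz": [0.4,0,0.55],"angular": [0,0.3,0]}
    - {"hand": 62,"xyz": [0.1,0,0.1],"angular": [0,0,0]}

```text
time_s: 11.65
ee_pos: [0.4512, 0.0797, 0.0542]
ee_rot: [0.001, -0.045, 0.999, 0.001]
contact_force: [0.1, -0.1, 0.3]
opening: 0.0532
```

```bash
python3 - <<'E'
from tall2 import *
st(); plan([.4522,.0795,.055],down(95.2))
E
```

```text
t 11.65 p [0.4512 0.0797 0.0542] z [ 0.002  0.002 -1.   ] y [-0.09   0.996  0.001] q [ 0.17  0.28 -0.5   0.79  0.    0.08] F [ 0.1 -0.1  0.3] open 0.0532
n 1 (min 1 ) row xyz cm [-0.1, -0.03, -0.08] ang [0.08, 0.11, -0.04] | total cm [-0.1, -0.03, -0.08] [0.1, 0.1, -0.0]
```

Good. Closing now.

Request:
play_rows:
  force: 40
  plan:
    - {"hand": 30,"xyz": [0,0,0],"angular": [0,0,0]}
    - {"hand": 30,"xyz": [0,0,0],"angular": [0,0,0]}
    - {"hand": 30,"xyz": [0,0,0],"angular": [0,0,0]}
    - {"hand": 30,"xyz": [0,0,0],"angular": [0,0,0]}

```text
time_s: 12.05
ee_pos: [0.451, 0.0797, 0.0542]
ee_rot: [0.001, -0.045, 0.999, 0.001]
contact_force: [-0.0, -0.1, 1.8]
opening: 0.0456
```

```bash
python3 - <<'E'
from tall2 import *
st(); snap('wrist','w10')
P,p=wcloud('w10')
rect(P,p,'top',(.452,.08),.06,.08,.0925,60,150)
rect(P,p,'cap',(.452,.08),.03,.0935,.105,60,100)
E
```

```text
t 12.05 p [0.451  0.0797 0.0542] z [ 0.002  0.001 -1.   ] y [-0.09   0.996  0.001] q [ 0.17  0.28 -0.5   0.79  0.    0.08] F [-0.  -0.1  1.8] open 0.0456
top 5029 mean [0.4468 0.079  0.0872] zmed 0.0882 rect [451.3  79.2] [26.4 57.8] 4.8
cap 1342 mean [0.4507 0.0792 0.0963] zmed 0.0964 rect [452.   79.3] [18.2 17.3] 22.1
```

```bash
python3 - <<'E'
from h import *
a=np.radians(14.8);yr=np.array([-np.sin(a),np.cos(a),0])
h=np.array([.4847,-.2208,.16])+.0*yr
p,R,s=pose(); up=p+[0,0,.105]; plan(up,R)
plan(np.array([.4847,-.2208,.16])+.08*yr,down(14.8),12,start=(up,R))
E
```

```text
n 3 (min 3 ) row xyz cm [-0.01, 0.0, -3.5] ang [0.0, -0.0, -0.0] | total cm [-0.02, 0.01, -10.5] [0.0, 0.0, 0.0]
n 12 (min 10 ) row xyz cm [-1.16, -1.66, -0.01] ang [0.01, 0.0, 6.7] | total cm [0.69, -22.34, -0.11] [0.1, 0.0, 80.4]
```

Request:
play_rows:
  plan:
    - {"hand": 30,"xyz": [0,0,-2],"angular": [0,0,0]}
    - {"hand": 30,"xyz": [0,0,-3.5],"angular": [0,0,0]}
    - {"hand": 30,"xyz": [0,0,-3.5],"angular": [0,0,0]}
    - {"hand": 30,"xyz": [0,0,-2],"angular": [0,0,0]}
    - {"hand": 30,"xyz": [-1.16,-1.66,0],"angular": [0,0,6.7]}
    - {"hand": 30,"xyz": [-1.16,-1.66,0],"angular": [0,0,6.7]}
    - {"hand": 30,"xyz": [-1.16,-1.66,0],"angular": [0,0,6.7]}
    - {"hand": 30,"xyz": [-1.16,-1.66,0],"angular": [0,0,6.7]}
    - {"hand": 30,"xyz": [-1.16,-1.66,0],"angular": [0,0,6.7]}
    - {"hand": 30,"xyz": [-1.16,-1.66,0],"angular": [0,0,6.7]}
    - {"hand": 30,"xyz": [-1.16,-1.66,0],"angular": [0,0,6.7]}
    - {"hand": 30,"xyz": [-1.16,-1.66,0],"angular": [0,0,6.7]}
    - {"hand": 30,"xyz": [-1.16,-1.66,0],"angular": [0,0,6.7]}
    - {"hand": 30,"xyz": [-1.16,-1.66,0],"angular": [0,0,6.7]}
    - {"hand": 30,"xyz": [-1.16,-1.66,0],"angular": [0,0,6.7]}
    - {"hand": 30,"xyz": [-1.16,-1.66,0],"angular": [0,0,6.7]}
    - {"hand": 30,"xyz": [0,0,0],"angular": [0,0,0]}

```text
time_s: 13.8
ee_pos: [0.4556, -0.1507, 0.1635]
ee_rot: [-0.004, 0.632, 0.775, -0.002]
contact_force: [0.2, 1.0, -0.5]
opening: 0.0458
```

```bash
cat > rk.py <<'E'
from h import *
def rack(f,lo=.058,hi=.074):
    P,p=wcloud(f); return rect(P,p,'fins',(.4936,-.2546),.09,lo,hi),P,p
E
python3 - <<'E'
from rk import *
st(); snap('wrist','w11'); rack('w11')
E
```

```text
t 13.8 p [ 0.4556 -0.1507  0.1635] z [-0.009  0.003 -1.   ] y [ 0.98   0.2   -0.008] q [-0.32  0.21 -0.26  1.1  -0.    1.05] F [ 0.2  1.  -0.5] open 0.0458
fins 18 mean [ 0.5112 -0.3015  0.0588] zmed 0.0587 rect [ 512.5 -301. ] [24.1  2. ] 15.5
```

View pics/w11.png

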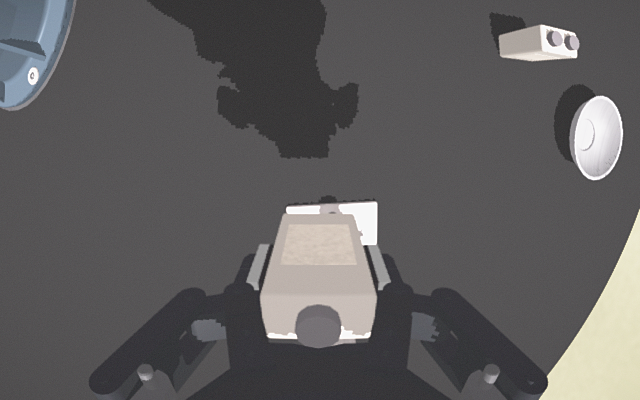

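```bash
python3 - <<'E'
from rk import *
for f,tp,q in [('w11',None,None)]:
    P,p=wcloud(f); T,R,s=pose()
    L=(P-T)@R
    # cap: tool z approx  .0542-.0964
    for nm,lo,hi in [('cap',-.0445,-.0390),('body',-.0365,-.0310)]:
        m=(L[...,2]>lo)&(L[...,2]<hi)&(abs(L[...,0])<.03)&(abs(L[...,1])<.021)
        Q=L[m]; r=cv2.minAreaRect((Q[:,:2]*1000).astype(np.float32)); print(nm,m.sum(),r,np.median(Q[:,2]))
        print(np.percentile(Q[:,0],[1,99]),np.percentile(Q[:,1],[1,99]))
E
```

```text
cap 1370 ((3.921294689178467, 3.6204376220703125), (33.503623962402344, 18.028379440307617), 37.942039489746094) -0.04223429066121148
[-0.01008969  0.00661267] [-0.00942101  0.00715445]
body 3647 ((-2.186892509460449, -0.03166770935058594), (25.647724151611328, 41.978824615478516), 0.20298343896865845) -0.0342393726276751
[-0.01335648  0.00996084] [-0.02068994  0.02050342]
```

```bash
python3 - <<'E'
from rk import *
plan([.4849,-.2190,.155],down(14.9))
E
```

```text
n 2 (min 2 ) row xyz cm [-3.68, 0.64, 0.41] ang [-0.21, -0.14, -1.56] | total cm [-7.34, 1.39, 0.81] [-0.4, -0.3, -3.1]
```

Request:
play_rows:
  plan:
    - {"hand": 30,"xyz": [-2.5,0.45,0.2],"angular": [-0.14,-0.1,-1.04]}
    - {"hand": 30,"xyz": [-2.5,0.45,0.2],"angular": [-0.14,-0.1,-1.04]}
    - {"hand": 30,"xyz": [-2.1,0.45,0.2],"angular": [-0.14,-0.1,-1.04]}
    - {"hand": 30,"xyz": [0,0,0],"angular": [0,0,0]}

```text
time_s: 14.25
ee_pos: [0.488, -0.2157, 0.1567]
ee_rot: [0.0, 0.603, 0.798, 0.001]
contact_force: [1.3, 0.6, -1.6]
opening: 0.0458
```

```bash
python3 - <<'E'
from rk import *
st(); plan([.4849,-.2190,.145],down(14.9))
E
```

```text
t 14.25 p [ 0.488  -0.2157  0.1567] z [ 0.001  0.001 -1.   ] y [0.962 0.272 0.001] q [-0.42  0.3  -0.16  1.11  0.    0.88] F [ 1.3  0.6 -1.6] open 0.0458
n 1 (min 1 ) row xyz cm [-0.23, -0.39, 1.17] ang [0.07, -0.03, 0.88] | total cm [-0.23, -0.39, 1.17] [0.1, -0.0, 0.9]
```

Request:
play_rows:
  plan:
    - {"hand": 30,"xyz": [-0.23,-0.39,1.1],"angular": [0.1,0,0.9]}
    - {"hand": 30,"xyz": [0,0,1.0],"angular": [0,0,0]}
    - {"hand": 30,"xyz": [0,0,0],"angular": [0,0,0]}

```text
time_s: 14.55
ee_pos: [0.4846, -0.217, 0.1331]
ee_rot: [-0.001, 0.608, 0.794, 0.0]
contact_force: [-1.2, 0.6, -1.2]
opening: 0.0454
```

```bash
python3 - <<'E'
from rk import *
st(); plan([.4849,-.2190,.130],down(14.9)); snap('wrist','w12');snap('side','s2')
c=cv2.imread('pics/s2.png')[180:330,260:460];cv2.imwrite('pics/s2c.png',cv2.resize(c,None,fx=3.5,fy=3.5,interpolation=cv2.INTER_CUBIC))
rack('w12')
E
```

```text
t 14.55 p [ 0.4846 -0.217   0.1331] z [-0.002  0.002 -1.   ] y [ 0.966  0.26  -0.002] q [-0.42  0.31 -0.21  1.05  0.    0.89] F [-1.2  0.6 -1.2] open 0.0454
n 1 (min 1 ) row xyz cm [-0.2, -0.02, 0.31] ang [-0.1, -0.14, 0.15] | total cm [-0.2, -0.02, 0.31] [-0.1, -0.1, 0.1]
fins 617 mean [ 0.4801 -0.2033  0.0655] zmed 0.0666 rect [ 480.  -203.9] [36.1  5.8] 15.1
```

View pics/w12.png

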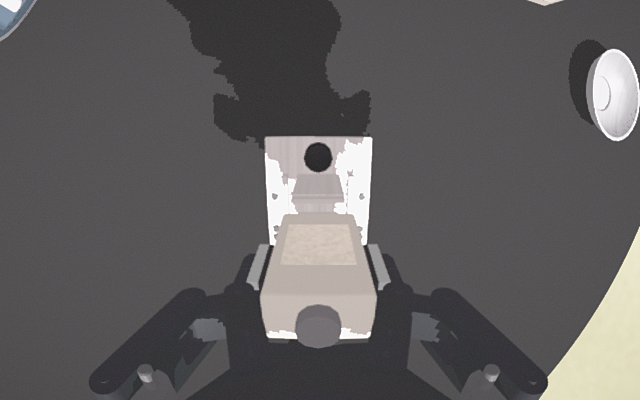

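View pics/s2c.png

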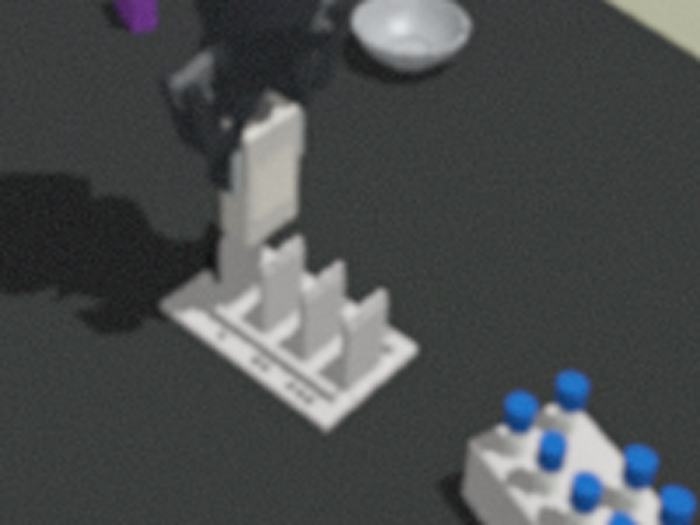

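```bash
python3 - <<'E'
from rk import *
P,p=wcloud('w12'); T,R,s=pose(); L=(P-T)@R
m=(L[...,2]>-.0365)&(L[...,2]<-.031)&(abs(L[...,0])<.03)&(abs(L[...,1])<.021)
print(np.percentile(L[m][:,0],[1,99])); 
m=(L[...,2]>-.0445)&(L[...,2]<-.0395)&(abs(L[...,0])<.013)&(abs(L[...,1])<.013)
print(np.percentile(L[m][:,0],[1,99]),np.percentile(L[m][:,1],[1,99])); 
plan([.4844,-.2193,.12],down(15))
E
```

```text
[-0.01223866  0.01072475]
[-0.00906905  0.00718179] [-0.00870087  0.00722499]
n 1 (min 1 ) row xyz cm [-0.18, -0.12, 1.43] ang [-0.04, -0.08, 0.04] | total cm [-0.18, -0.12, 1.43] [-0.0, -0.1, 0.0]
```

Request:
play_rows:
  plan:
    - {"hand": 30,"xyz": [-0.22,-0.1,0.4],"angular": [0,-0.1,0]}
    - {"hand": 30,"xyz": [0,0,0.4],"angular": [0,0,0]}
    - {"hand": 30,"xyz": [0,0,0],"angular": [0,0,0]}

```text
time_s: 14.95
ee_pos: [0.485, -0.2193, 0.1265]
ee_rot: [0.001, 0.608, 0.794, -0.0]
contact_force: [-1.0, -0.5, -0.8]
opening: 0.0456
```

```bash
python3 - <<'E'
from rk import *
st(); plan([.4845,-.2196,.12],down(15))
E
```

```text
t 14.95 p [ 0.485  -0.2193  0.1265] z [ 0.001 -0.001 -1.   ] y [0.965 0.261 0.   ] q [-0.42  0.32 -0.22  1.03 -0.    0.88] F [-1.  -0.5 -0.8] open 0.0456
n 1 (min 1 ) row xyz cm [-0.02, -0.05, 0.65] ang [0.02, 0.07, 0.12] | total cm [-0.02, -0.05, 0.65] [0.0, 0.1, 0.1]
```

Request:
play_rows:
  plan:
    - {"hand": 30,"xyz": [-0.02,-0.05,0.5],"angular": [0,0,0.1]}
    - {"hand": 30,"xyz": [0,0,0.5],"angular": [0,0,0]}
    - {"hand": 30,"xyz": [0,0,0.5],"angular": [0,0,0]}
    - {"hand": 30,"xyz": [0,0,0],"angular": [0,0,0]}

```text
time_s: 15.35
ee_pos: [0.4845, -0.2197, 0.1103]
ee_rot: [0.001, 0.609, 0.793, -0.0]
contact_force: [-0.6, 0.1, -2.4]
opening: 0.0457
```

```bash
python3 - <<'E'
from rk import *
st(); plan([.4845,-.2196,.065],down(15))
E
```

```text
t 15.35 p [ 0.4845 -0.2197  0.1103] z [ 0.001 -0.001 -1.   ] y [0.966 0.259 0.001] q [-0.43  0.33 -0.25  0.99 -0.    0.88] F [-0.6  0.1 -2.4] open 0.0457
n 2 (min 2 ) row xyz cm [0.01, -0.0, 2.27] ang [0.02, 0.04, 0.0] | total cm [0.02, -0.01, 4.53] [0.0, 0.1, 0.0]
```

Request:
play_rows:
  plan:
    - {"hand": 30,"xyz": [0,0,1.0],"angular": [0,0,0]}
    - {"hand": 30,"xyz": [0,0,1.0],"angular": [0,0,0]}
    - {"hand": 30,"xyz": [0,0,1.0],"angular": [0,0,0]}
    - {"hand": 30,"xyz": [0,0,0.8],"angular": [0,0,0]}
    - {"hand": 30,"xyz": [0,0,0],"angular": [0,0,0]}

```text
time_s: 15.85
ee_pos: [0.4842, -0.2196, 0.0683]
ee_rot: [0.0, 0.609, 0.793, -0.0]
contact_force: [0.9, 0.4, -1.3]
opening: 0.0457
```

```bash
python3 - <<'E'
from rk import *
st(); plan([.4845,-.2196,.06],down(15))
E
```

```text
t 15.85 p [ 0.4842 -0.2196  0.0683] z [ 0.    -0.001 -1.   ] y [ 0.966  0.259 -0.   ] q [-0.43  0.37 -0.31  0.89 -0.    0.88] F [ 0.9  0.4 -1.3] open 0.0457
n 1 (min 1 ) row xyz cm [-0.01, 0.03, 0.83] ang [-0.01, 0.05, -0.0] | total cm [-0.01, 0.03, 0.83] [-0.0, 0.0, -0.0]
```

Request:
play_rows:
  plan:
    - {"hand": 30,"xyz": [0,0,0.4],"angular": [0,0,0]}
    - {"hand": 30,"xyz": [0,0,0.4],"angular": [0,0,0]}
    - {"hand": 30,"xyz": [0,0,0.1],"angular": [0,0,0]}

```text
time_s: 16.15
ee_pos: [0.4847, -0.2197, 0.06]
ee_rot: [0.001, 0.609, 0.793, -0.0]
contact_force: [-7.7, 4.3, 26.0]
opening: 0.0459
```

```bash
python3 - <<'E'
from rk import *
st(); plan([.4845,-.2196,.06],down(15))
E
```

```text
t 16.15 p [ 0.4847 -0.2197  0.06  ] z [ 0.001 -0.001 -1.   ] y [0.966 0.259 0.001] q [-0.43  0.38 -0.32  0.87 -0.    0.88] F [-7.7  4.3 26. ] open 0.0459
n 1 (min 1 ) row xyz cm [0.02, -0.01, -0.0] ang [0.06, 0.09, 0.0] | total cm [0.02, -0.01, -0.0] [0.1, 0.1, 0.0]
```

Request:
play_rows:
  plan:
    - {"hand": 60,"xyz": [0,0,0],"angular": [0,0,0]}
    - {"hand": 70,"xyz": [0,0,0],"angular": [0,0,0]}
    - {"hand": 70,"xyz": [0,0,0],"angular": [0,0,0]}
    - {"hand": 70,"xyz": [0,0,-0.5],"angular": [0,0,0]}
    - {"hand": 70,"xyz": [0,0,0],"angular": [0,0,0]}

```text
time_s: 16.65
ee_pos: [0.4856, -0.2201, 0.0662]
ee_rot: [0.002, 0.609, 0.793, 0.0]
contact_force: [-0.4, -0.8, 0.1]
opening: 0.06
```

```bash
python3 - <<'E'
from rk import *
st(); snap('wrist','w13'); P,p=wcloud('w13')
rect(P,p,'top',(.4845,-.221),.03,.088,.099,60,80)
rect(P,p,'cap',(.4845,-.221),.03,.0995,.11,60,80)
E
```

```text
t 16.65 p [ 0.4856 -0.2201  0.0662] z [ 0.004 -0.002 -1.   ] y [0.966 0.259 0.003] q [-0.43  0.37 -0.31  0.88 -0.    0.88] F [-0.4 -0.8  0.1] open 0.06
top 4333 mean [ 0.4838 -0.2172  0.0938] zmed 0.0943 rect [ 484.9 -221.2] [46.3 25. ] 15.0
cap 1280 mean [ 0.4845 -0.2203  0.1023] zmed 0.1024 rect [ 484.8 -221.4] [17.3 18. ] 30.3
```

View pics/w13.png

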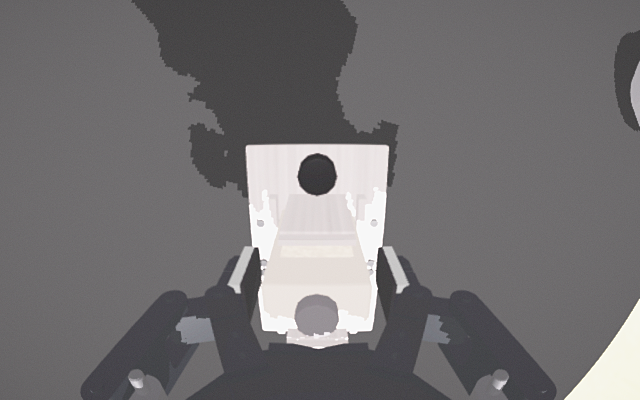

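Request:
play_rows:
  plan:
    - {"hand": 70,"xyz": [0,0,-2.5],"angular": [0,0,0]}
    - {"hand": 70,"xyz": [0,0,-4.5],"angular": [0,0,0]}
    - {"hand": 80,"xyz": [0,0,-4.5],"angular": [0,0,0]}
    - {"hand": 90,"xyz": [0,0,-3],"angular": [0,0,0]}
    - {"hand": 90,"xyz": [0,0,0],"angular": [0,0,0]}

```text
time_s: 17.2
ee_pos: [0.4838, -0.2192, 0.2148]
ee_rot: [0.0, 0.609, 0.793, -0.0]
contact_force: [0.2, -0.3, 0.2]
opening: 0.0765
```

```bash
python3 - <<'E'
from rk import *
st(); snap('wrist','w14'); P,p=wcloud('w14')
rect(P,p,'top',(.4845,-.221),.03,.088,.099,60,80)
rect(P,p,'cap',(.4845,-.221),.03,.0995,.11,60,80)
rack('w14')
plan([.6267,.0368,.20],down(15.5))
E
```

```text
t 17.2 p [ 0.4838 -0.2192  0.2148] z [-0.    -0.001 -1.   ] y [ 0.966  0.259 -0.   ] q [-0.43  0.26 -0.06  1.25 -0.    0.88] F [ 0.2 -0.3  0.2] open 0.0765
top 1141 mean [ 0.4849 -0.22    0.0941] zmed 0.0943 rect [ 485.5 -221.8] [46.  24.3] 15.2
cap 345 mean [ 0.4849 -0.2213  0.1024] zmed 0.1025 rect [ 485.1 -221.3] [17.6 17.1] 26.4
fins 1128 mean [ 0.4934 -0.2526  0.0653] zmed 0.0659 rect [ 493.4 -254.9] [ 45.4 110.3] 15.1
n 7 (min 7 ) row xyz cm [2.99, 2.94, 0.18] ang [-0.02, -0.01, -0.07] | total cm [20.99, 20.48, 1.28] [-0.1, -0.1, -0.5]
```

View pics/w14.png

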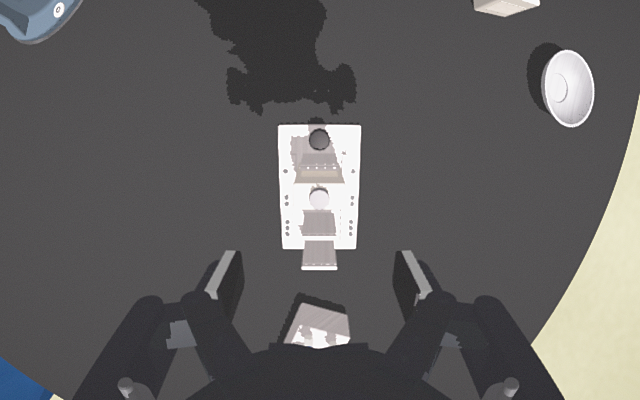

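The tall pack is seated: its top is at 94 mm and it sits within 1 mm of the pocket centre. Next is the mid pack.

Request:
play_rows:
  plan:
    - {"hand": 100,"xyz": [2.99,2.94,0.18],"angular": [0,0,0]}
    - {"hand": 100,"xyz": [2.99,2.94,0.18],"angular": [0,0,0]}
    - {"hand": 100,"xyz": [2.99,2.94,0.18],"angular": [0,0,0]}
    - {"hand": 100,"xyz": [2.99,2.94,0.18],"angular": [0,0,0]}
    - {"hand": 100,"xyz": [2.99,2.94,0.18],"angular": [0,0,0]}
    - {"hand": 100,"xyz": [2.99,2.94,0.18],"angular": [0,0,0]}
    - {"hand": 100,"xyz": [2.6,2.6,0.18],"angular": [0,0,0]}
    - {"hand": 100,"xyz": [0,0,0],"angular": [0,0,0]}

```text
time_s: 18.05
ee_pos: [0.6269, 0.0399, 0.1871]
ee_rot: [-0.006, 0.611, 0.792, -0.004]
contact_force: [-0.4, -0.7, 0.7]
opening: 0.0857
```

```bash
python3 - <<'E'
from rk import *
st(); snap('wrist','w15'); P,p=wcloud('w15')
rect(P,p,'mid',(.6267,.0368),.035,.066,.078,60,100)
rect(P,p,'midcap',(.6267,.0368),.035,.079,.09,60,80)
plan([.6267,.0368,.11],down(15))
E
```

```text
t 18.05 p [0.6269 0.0399 0.1871] z [-0.015  0.    -1.   ] y [ 0.967  0.253 -0.015] q [0.06 0.45 0.15 1.29 0.   1.38] F [-0.4 -0.7  0.7] open 0.0857
mid 1154 mean [0.6275 0.0398 0.0736] zmed 0.0742 rect [627.9  37.4] [46.1 24.4] 15.4
midcap 456 mean [0.628  0.0376 0.0823] zmed 0.0824 rect [627.9  37. ] [34.7 14. ] 15.3
n 2 (min 2 ) row xyz cm [-0.1, 0.07, 3.85] ang [-0.46, -0.11, -0.18] | total cm [-0.21, 0.17, 7.7] [-0.9, -0.2, -0.4]
```

View pics/w15.png

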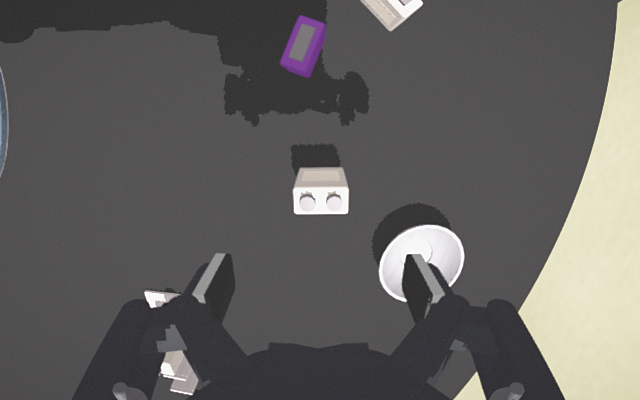

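Request:
play_rows:
  plan:
    - {"hand": 100,"xyz": [-0.2,0.15,2.0],"angular": [-0.9,-0.2,-0.4]}
    - {"hand": 100,"xyz": [-0.05,0.1,2.5],"angular": [0,0,0]}
    - {"hand": 100,"xyz": [0,0,2.5],"angular": [0,0,0]}
    - {"hand": 100,"xyz": [0,0,0],"angular": [0,0,0]}

```text
time_s: 18.5
ee_pos: [0.6252, 0.0338, 0.1113]
ee_rot: [-0.002, 0.609, 0.793, -0.002]
contact_force: [-0.6, -0.5, -0.3]
opening: 0.0853
```

```bash
python3 - <<'E'
from rk import *
st(); plan([.6278,.0371,.049],down(15.3))
E
```

```text
t 18.5 p [0.6252 0.0338 0.1113] z [-0.005 -0.001 -1.   ] y [ 0.966  0.259 -0.005] q [ 0.05  0.48  0.    1.1  -0.    1.36] F [-0.6 -0.5 -0.3] open 0.0853
n 2 (min 2 ) row xyz cm [0.13, 0.18, 3.11] ang [-0.15, -0.01, -0.14] | total cm [0.25, 0.37, 6.23] [-0.3, -0.0, -0.3]
```

Request:
play_rows:
  plan:
    - {"hand": 100,"xyz": [0.25,0.37,1.0],"angular": [-0.3,0,-0.3]}
    - {"hand": 100,"xyz": [0,0,2.0],"angular": [0,0,0]}
    - {"hand": 100,"xyz": [0,0,2.0],"angular": [0,0,0]}
    - {"hand": 70,"xyz": [0,0,0.8],"angular": [0,0,0]}
    - {"hand": 70,"xyz": [0,0,0],"angular": [0,0,0]}

```text
time_s: 19.0
ee_pos: [0.6292, 0.035, 0.0538]
ee_rot: [0.001, 0.607, 0.794, 0.001]
contact_force: [-0.4, 0.1, 0.4]
opening: 0.0604
```

```bash
python3 - <<'E'
from rk import *
st(); plan([.6278,.0371,.049],down(15.3)); snap('wrist','w16')
E
```

```text
t 19.0 p [0.6292 0.035  0.0538] z [ 0.004  0.    -1.   ] y [0.965 0.262 0.004] q [ 0.06  0.53 -0.08  0.96  0.    1.36] F [-0.4  0.1  0.4] open 0.0604
n 1 (min 1 ) row xyz cm [0.24, -0.08, 0.48] ang [0.22, 0.04, -0.11] | total cm [0.24, -0.08, 0.48] [0.2, 0.0, -0.1]
```

View pics/w16.png

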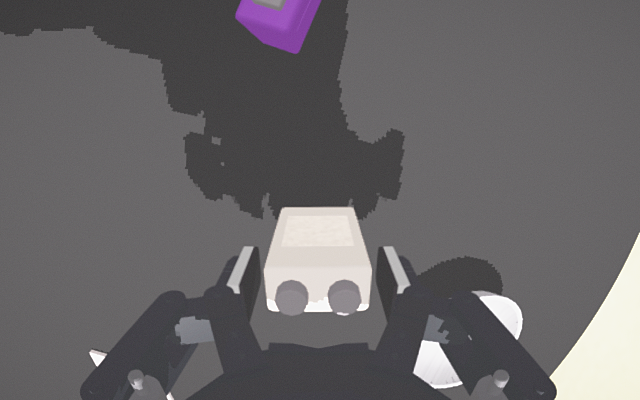

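Request:
play_rows:
  force: 40
  plan:
    - {"hand": 66,"xyz": [0.26,-0.08,0.4],"angular": [0.2,0,-0.1]}
    - {"hand": 66,"xyz": [0,0,0.1],"angular": [0,0,0]}
    - {"hand": 30,"xyz": [0,0,0],"angular": [0,0,0]}
    - {"hand": 30,"xyz": [0,0,0],"angular": [0,0,0]}
    - {"hand": 30,"xyz": [0,0,0],"angular": [0,0,0]}
    - {"hand": 30,"xyz": [0,0,0],"angular": [0,0,0]}

```text
time_s: 19.65
ee_pos: [0.6299, 0.0377, 0.0527]
ee_rot: [0.003, 0.607, 0.795, 0.002]
contact_force: [-0.1, -0.8, -0.6]
opening: 0.0459
```

```bash
cat >> rk.py <<'E'
def inhand(f,T,R,htop,hz,hw=.0205):
    """pack held: htop = body-top height above TCP z; returns x range in tool frame"""
    P,p=wcloud(f); L=(P-T)@R
    m=(abs(-L[...,2]-htop)<.003)&(abs(L[...,0])<.02)&(abs(L[...,1])<hw)
    print('body x',np.percentile(L[m][:,0],[1,99]).round(4),'top',np.median(L[m][:,2]).round(4), m.sum())
    m=(abs(-L[...,2]-htop-hz)<.0025)&(abs(L[...,0])<.013)&(abs(L[...,1])<.022)
    print('cap x',np.percentile(L[m][:,0],[1,99]).round(4),'y',np.percentile(L[m][:,1],[1,99]).round(4),m.sum())
E
python3 - <<'E'
from rk import *
st(); T,R,s=pose(); snap('wrist','w17'); inhand('w17',T,R,.074-T[2],.008)
up=T+[0,0,.10]
a=np.radians(15);yr=np.array([-np.sin(a),np.cos(a),0])
P2=np.array([.4934,-.2548,0]); print(P2-.035*yr)
plan(up,R); plan(np.array([.4934,-.2548,T[2]+.1]),down(15),start=(up,R))
E
```

```text
t 19.65 p [0.6299 0.0377 0.0527] z [ 0.006 -0.    -1.   ] y [0.964 0.264 0.006] q [ 0.06  0.53 -0.08  0.96 -0.    1.36] F [-0.1 -0.8 -0.6] open 0.0459
body x [-0.0107  0.0122] top -0.0226 2809
cap x [-0.0064  0.007 ] y [-0.0174  0.0167] 1649
[ 0.50245867 -0.2886074   0.        ]
n 3 (min 3 ) row xyz cm [-0.01, 0.02, -3.33] ang [-0.0, -0.0, 0.0] | total cm [-0.02, 0.06, -10.0] [-0.0, -0.0, 0.0]
n 8 (min 8 ) row xyz cm [-3.08, -2.6, -0.01] ang [0.04, 0.01, 0.04] | total cm [-24.6, -20.89, -0.08] [0.3, 0.1, 0.3]
```

Request:
play_rows:
  plan:
    - {"hand": 30,"xyz": [0,0,-2],"angular": [0,0,0]}
    - {"hand": 30,"xyz": [0,0,-4],"angular": [0,0,0]}
    - {"hand": 30,"xyz": [0,0,-4],"angular": [0,0,0]}
    - {"hand": 30,"xyz": [0,0,-3.5],"angular": [0,0,0]}
    - {"hand": 30,"xyz": [-3.08,-2.6,0],"angular": [0,0,0]}
    - {"hand": 30,"xyz": [-3.08,-2.6,0],"angular": [0,0,0]}
    - {"hand": 30,"xyz": [-3.08,-2.6,0],"angular": [0,0,0]}
    - {"hand": 30,"xyz": [-3.08,-2.6,0],"angular": [0,0,0]}
    - {"hand": 30,"xyz": [-3.08,-2.6,0],"angular": [0,0,0]}
    - {"hand": 30,"xyz": [-3.08,-2.6,0],"angular": [0,0,0]}
    - {"hand": 30,"xyz": [-3.08,-2.6,0],"angular": [0,0,0]}
    - {"hand": 30,"xyz": [-2.5,-2.1,0],"angular": [0,0,0]}
    - {"hand": 30,"xyz": [0,0,0],"angular": [0,0,0]}

```text
time_s: 21.0
ee_pos: [0.4925, -0.2574, 0.1923]
ee_rot: [0.003, 0.605, 0.796, 0.001]
contact_force: [0.6, 0.5, -0.4]
opening: 0.0456
```

```bash
python3 - <<'E'
from rk import *
st(); plan([.4934,-.2548,.17],down(15)); T,R,s=pose(); snap('wrist','w18'); inhand('w18',T,R,.0226,.008)
P,p=wcloud('w18'); rect(P,p,'talltop',(.4845,-.221),.03,.088,.099,60,80); rect(P,p,'cap',(.4845,-.221),.03,.0995,.107,60,80)
E
```

```text
t 21.0 p [ 0.4925 -0.2574  0.1923] z [ 0.007 -0.002 -1.   ] y [0.963 0.268 0.006] q [-0.48  0.31 -0.05  1.2   0.    0.82] F [ 0.6  0.5 -0.4] open 0.0456
n 1 (min 1 ) row xyz cm [0.23, 0.14, 2.23] ang [0.35, 0.22, 0.55] | total cm [0.23, 0.14, 2.23] [0.4, 0.2, 0.6]
body x [-0.0108  0.012 ] top -0.0227 2754
cap x [-0.0064  0.0069] y [-0.0173  0.0167] 1538
talltop 1423 mean [ 0.4848 -0.2206  0.0942] zmed 0.0944 rect [ 485.2 -222. ] [45.3 24.4] 15.2
cap 463 mean [ 0.4848 -0.2217  0.1024] zmed 0.1024 rect [ 484.8 -222. ] [16.6 17.6] 16.5
```

View pics/w18.png

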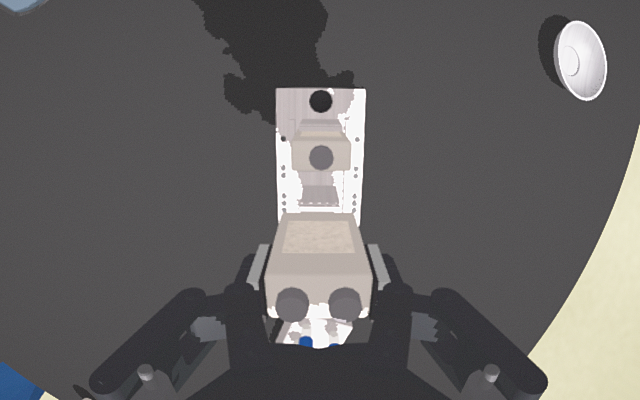

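Request:
play_rows:
  plan:
    - {"hand": 30,"xyz": [0.2,0.14,1.0],"angular": [0.3,0.2,0.55]}
    - {"hand": 30,"xyz": [0,0,2.5],"angular": [0,0,0]}
    - {"hand": 30,"xyz": [0,0,1.8],"angular": [0,0,0]}
    - {"hand": 30,"xyz": [0,0,0],"angular": [0,0,0]}

```text
time_s: 21.45
ee_pos: [0.4957, -0.2504, 0.1364]
ee_rot: [0.0, 0.608, 0.794, 0.001]
contact_force: [-0.0, 1.1, -1.2]
opening: 0.0459
```

```bash
python3 - <<'E'
from rk import *
st(); plan([.4935,-.2553,.12],down(15)); T,R,s=pose(); snap('wrist','w19'); 
P,p=wcloud('w19'); rect(P,p,'fin2',(.4889,-.2379),.022,.06,.07,60,80); rect(P,p,'tallcap',(.4845,-.221),.03,.0995,.107,60,80)
E
```

```text
t 21.45 p [ 0.4957 -0.2504  0.1364] z [ 0.001  0.002 -1.   ] y [0.966 0.26  0.002] q [-0.47  0.35 -0.15  1.08  0.    0.84] F [-0.   1.1 -1.2] open 0.0459
n 1 (min 1 ) row xyz cm [-0.42, -0.34, 1.63] ang [0.1, -0.07, 0.07] | total cm [-0.42, -0.34, 1.63] [0.1, -0.1, 0.1]
fin2 few 0
tallcap 1113 mean [ 0.4868 -0.2269  0.1028] zmed 0.1026 rect [ 486.8 -227. ] [43.  29.1] 17.2
```

Request:
play_rows:
  plan:
    - {"hand": 30,"xyz": [-0.42,-0.34,0.4],"angular": [0.1,-0.1,0.1]}
    - {"hand": 30,"xyz": [0,0,0.4],"angular": [0,0,0]}
    - {"hand": 30,"xyz": [0,0,0],"angular": [0,0,0]}

```text
time_s: 21.8
ee_pos: [0.4954, -0.2549, 0.1304]
ee_rot: [0.002, 0.608, 0.794, 0.0]
contact_force: [-0.1, 0.8, -0.6]
opening: 0.0455
```

```bash
python3 - <<'E'
from rk import *
st(); plan([.4935,-.2552,.12],down(15))
E
```

```text
t 21.8 p [ 0.4954 -0.2549  0.1304] z [ 0.003 -0.002 -1.   ] y [0.965 0.26  0.002] q [-0.47  0.35 -0.16  1.06 -0.    0.83] F [-0.1  0.8 -0.6] open 0.0455
n 1 (min 1 ) row xyz cm [0.02, -0.2, 1.04] ang [0.12, 0.15, 0.09] | total cm [0.02, -0.2, 1.04] [0.1, 0.2, 0.1]
```

Request:
play_rows:
  plan:
    - {"hand": 30,"xyz": [0.02,-0.2,0.3],"angular": [0.1,0.1,0.1]}
    - {"hand": 30,"xyz": [0,0,0.3],"angular": [0,0,0]}
    - {"hand": 30,"xyz": [0,0,0],"angular": [0,0,0]}

```text
time_s: 22.1
ee_pos: [0.4937, -0.2555, 0.1249]
ee_rot: [0.001, 0.609, 0.793, 0.0]
contact_force: [0.7, 0.1, -1.2]
opening: 0.0457
```

```bash
python3 - <<'E'
from rk import *
st(); plan([.4935,-.2552,.12],down(15))
E
```

```text
t 22.1 p [ 0.4937 -0.2555  0.1249] z [ 0.002 -0.001 -1.   ] y [0.966 0.258 0.002] q [-0.48  0.35 -0.17  1.05 -0.    0.83] F [ 0.7  0.1 -1.2] open 0.0457
n 1 (min 1 ) row xyz cm [0.04, -0.02, 0.49] ang [0.09, 0.11, -0.03] | total cm [0.04, -0.02, 0.49] [0.1, 0.1, -0.0]
```

Request:
play_rows:
  plan:
    - {"hand": 30,"xyz": [0.04,-0.02,0.4],"angular": [0.1,0.1,0]}
    - {"hand": 30,"xyz": [0,0,0.5],"angular": [0,0,0]}
    - {"hand": 30,"xyz": [0,0,0.5],"angular": [0,0,0]}
    - {"hand": 30,"xyz": [0,0,0],"angular": [0,0,0]}

```text
time_s: 22.5
ee_pos: [0.4934, -0.2553, 0.1097]
ee_rot: [0.0, 0.609, 0.793, -0.0]
contact_force: [0.5, 0.4, -0.8]
opening: 0.0459
```

```bash
python3 - <<'E'
from rk import *
st(); plan([.4935,-.2552,.067],down(15))
E
```

```text
t 22.5 p [ 0.4934 -0.2553  0.1097] z [-0. -0. -1.] y [ 0.966  0.258 -0.   ] q [-0.48  0.37 -0.19  1.01 -0.    0.83] F [ 0.5  0.4 -0.8] open 0.0459
n 1 (min 1 ) row xyz cm [0.01, 0.01, 4.27] ang [-0.01, 0.01, -0.05] | total cm [0.01, 0.01, 4.27] [-0.0, 0.0, -0.1]
```

Inserted 11 mm without contact, so I'm continuing down.

Request:
play_rows:
  plan:
    - {"hand": 30,"xyz": [0,0,1.0],"angular": [0,0,0]}
    - {"hand": 30,"xyz": [0,0,1.0],"angular": [0,0,0]}
    - {"hand": 30,"xyz": [0,0,1.0],"angular": [0,0,0]}
    - {"hand": 30,"xyz": [0,0,0.9],"angular": [0,0,0]}
    - {"hand": 30,"xyz": [0,0,0],"angular": [0,0,0]}

```text
time_s: 23.0
ee_pos: [0.4929, -0.255, 0.0665]
ee_rot: [-0.001, 0.609, 0.793, -0.0]
contact_force: [0.5, -1.5, 0.0]
opening: 0.0454
```

```bash
python3 - <<'E'
from rk import *
st(); plan([.4935,-.2552,.0585],down(15))
E
```

```text
t 23.0 p [ 0.4929 -0.255   0.0665] z [-0.001  0.    -1.   ] y [ 0.966  0.258 -0.001] q [-0.48  0.41 -0.25  0.91 -0.    0.83] F [ 0.5 -1.5  0. ] open 0.0454
n 1 (min 1 ) row xyz cm [-0.03, 0.05, 0.8] ang [-0.06, -0.04, -0.05] | total cm [-0.03, 0.05, 0.8] [-0.1, -0.0, -0.0]
```

Request:
play_rows:
  plan:
    - {"hand": 30,"xyz": [0,0.05,0.4],"angular": [0,0,0]}
    - {"hand": 30,"xyz": [0,0,0.4],"angular": [0,0,0]}
    - {"hand": 30,"xyz": [0,0,0.1],"angular": [0,0,0]}

```text
time_s: 23.3
ee_pos: [0.4937, -0.2551, 0.0577]
ee_rot: [-0.0, 0.609, 0.793, -0.0]
contact_force: [-5.8, 1.5, 19.2]
opening: 0.0457
```

```bash
python3 - <<'E'
from rk import *
st(); plan([.4935,-.2552,.0585],down(15))
E
```

```text
t 23.3 p [ 0.4937 -0.2551  0.0577] z [-0.001 -0.    -1.   ] y [ 0.966  0.258 -0.001] q [-0.48  0.42 -0.26  0.89 -0.    0.83] F [-5.8  1.5 19.2] open 0.0457
n 1 (min 1 ) row xyz cm [-0.01, -0.02, -0.08] ang [-0.03, -0.01, -0.05] | total cm [-0.01, -0.02, -0.08] [-0.0, -0.0, -0.0]
```

Request:
play_rows:
  plan:
    - {"hand": 60,"xyz": [0,0,0],"angular": [0,0,0]}
    - {"hand": 70,"xyz": [0,0,0],"angular": [0,0,0]}
    - {"hand": 70,"xyz": [0,0,0],"angular": [0,0,0]}
    - {"hand": 70,"xyz": [0,0,-1],"angular": [0,0,0]}
    - {"hand": 70,"xyz": [0,0,-3],"angular": [0,0,0]}
    - {"hand": 70,"xyz": [0,0,-4.5],"angular": [0,0,0]}
    - {"hand": 70,"xyz": [0,0,-4.5],"angular": [0,0,0]}
    - {"hand": 80,"xyz": [0,0,-3],"angular": [0,0,0]}
    - {"hand": 90,"xyz": [0,0,0],"angular": [0,0,0]}

```text
time_s: 24.2
ee_pos: [0.4933, -0.2548, 0.2269]
ee_rot: [0.0, 0.609, 0.793, -0.0]
contact_force: [1.0, -1.1, 0.4]
opening: 0.0769
```

```bash
python3 - <<'E'
from rk import *
st(); snap('wrist','w20'); P,p=wcloud('w20')
rect(P,p,'tall',(.4845,-.221),.03,.0885,.098,60,80)
rect(P,p,'tallcap',(.4845,-.221),.03,.0995,.11,60,80)
rect(P,p,'mid',(.4934,-.2548),.026,.0765,.0835,60,80)
rect(P,p,'midcap',(.4934,-.2548),.026,.0855,.093,60,80)
rect(P,p,'fins',(.507,-.3055),.03,.063,.072,60,80)
plan([.641,.2255,.22],down(-31));plan([.641,.2255,.22],down(149))
E
```

```text
t 24.2 p [ 0.4933 -0.2548  0.2269] z [ 0. -0. -1.] y [0.966 0.258 0.   ] q [-0.48  0.3   0.02  1.29 -0.    0.83] F [ 1.  -1.1  0.4] open 0.0769
tall 1116 mean [ 0.4847 -0.2207  0.0942] zmed 0.0944 rect [ 485.1 -221.5] [45.3 23.9] 14.8
tallcap 350 mean [ 0.4848 -0.2215  0.1024] zmed 0.1025 rect [ 484.7 -221.7] [16.9 18. ] 53.3
mid 872 mean [ 0.4927 -0.2538  0.0802] zmed 0.0802 rect [ 493.1 -255.4] [45.5 24.7] 15.1
midcap 363 mean [ 0.493  -0.255   0.0884] zmed 0.0885 rect [ 491.2 -247.5] [34.6 29.4] 14.2
fins 192 mean [ 0.5073 -0.305   0.0675] zmed 0.0681 rect [ 507.  -305.1] [36.2  5. ] 15.0
n 12 (min 12 ) row xyz cm [4.22, 0.82, 0.04] ang [-0.01, -0.0, 3.83] | total cm [42.55, 26.7, 0.52] [-0.1, -0.0, 46.0]
n 17 (min 17 ) row xyz cm [-0.34, 3.74, 0.03] ang [0.0, -0.01, -7.89] | total cm [42.55, 26.7, 0.52] [0.0, -0.1, -134.0]
```

View pics/w20.png

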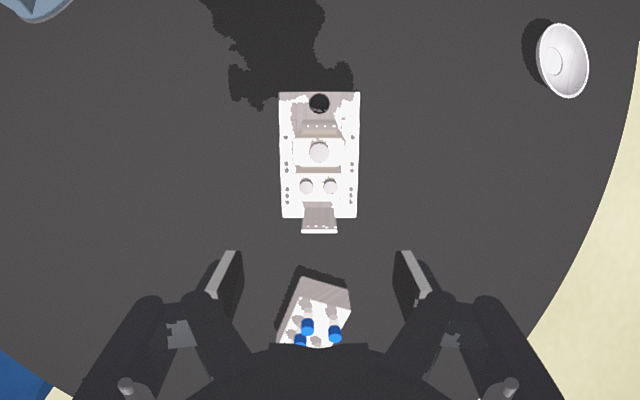

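Request:
play_rows:
  plan:
    - {"hand": 100,"xyz": [4.22,0.82,0],"angular": [0,0,3.83]}
    - {"hand": 100,"xyz": [4.22,0.82,0],"angular": [0,0,3.83]}
    - {"hand": 100,"xyz": [4.22,0.82,0],"angular": [0,0,3.83]}
    - {"hand": 100,"xyz": [4.22,0.82,0],"angular": [0,0,3.83]}
    - {"hand": 100,"xyz": [4.22,0.82,0],"angular": [0,0,3.83]}
    - {"hand": 100,"xyz": [4.22,0.82,0],"angular": [0,0,3.83]}
    - {"hand": 100,"xyz": [4.22,0.82,0],"angular": [0,0,3.83]}
    - {"hand": 100,"xyz": [4.22,0.82,0],"angular": [0,0,3.83]}
    - {"hand": 100,"xyz": [4.22,0.82,0],"angular": [0,0,3.83]}
    - {"hand": 100,"xyz": [4.22,0.82,0],"angular": [0,0,3.83]}
    - {"hand": 100,"xyz": [4.22,0.82,0],"angular": [0,0,3.83]}
    - {"hand": 100,"xyz": [3.6,0.7,0],"angular": [0,0,3.3]}
    - {"hand": 100,"xyz": [0,0,0],"angular": [0,0,0]}

```text
time_s: 25.55
ee_pos: [0.6409, 0.2348, 0.2092]
ee_rot: [-0.004, 0.877, 0.48, -0.009]
contact_force: [0.2, 1.0, 0.4]
opening: 0.0856
```

```bash
python3 - <<'E'
from rk import *
st(); snap('wrist','w21'); P,p=wcloud('w21')
Q=rect(P,p,'short',(.641,.2255),.035,.056,.066,50,100)
rect(P,p,'cap',(.641,.2255),.03,.0665,.075,50,50)
# purple
C=p.astype(int); m=(C[...,0]-C[...,1]>60)&(P[...,2]>.05)&(P[...,2]<.08)
import scipy.ndimage as nd
lab,n=nd.label(m)
for i in range(1,n+1):
    k=lab==i
    if k.sum()>30: print(k.sum(),cv2.minAreaRect((P[k][:,:2]*1000).astype(np.float32)),np.median(P[k][:,2]))
plan([.641,.2255,.15],down(-31))
E
```

```text
t 25.55 p [0.6409 0.2348 0.2092] z [-0.019 -0.003 -1.   ] y [ 0.842 -0.539 -0.015] q [0.35 0.54 0.37 1.42 0.   2.49] F [0.2 1.  0.4] open 0.0856
short 769 mean [0.6438 0.2284 0.0621] zmed 0.0622 rect [643.2 225.9] [23.9 46.1] 57.4
cap 411 mean [0.6426 0.2261 0.0684] zmed 0.0684 rect [643.  226.3] [12.6 29.6] 57.4
857 ((622.1129760742188, 307.0923156738281), (24.3673038482666, 45.91587829589844), 42.93925476074219) 0.062169141936057826
680 ((581.2509765625, 158.23931884765625), (46.968441009521484, 24.68252182006836), 83.37677001953125) 0.061964245192995177
n 2 (min 2 ) row xyz cm [-0.26, 0.3, 2.96] ang [-0.46, 0.4, -0.78] | total cm [-0.5, 0.62, 5.92] [-0.9, 0.8, -1.6]
```

View pics/w21.png

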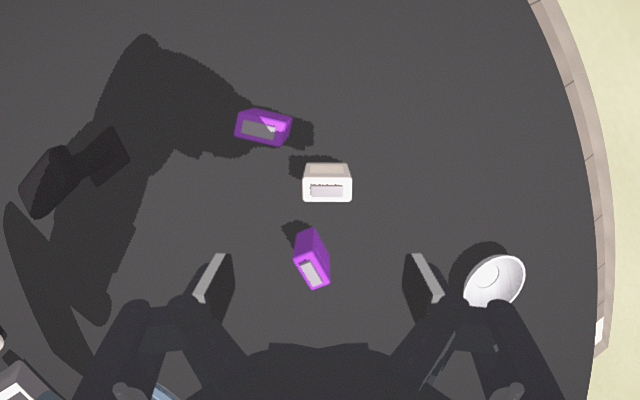

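Request:
play_rows:
  plan:
    - {"hand": 100,"xyz": [-0.6,0.7,2.0],"angular": [-0.9,0.8,0]}
    - {"hand": 100,"xyz": [0,0,2.5],"angular": [0,0,0]}
    - {"hand": 100,"xyz": [0,0,1.5],"angular": [0,0,0]}
    - {"hand": 100,"xyz": [0,0,0],"angular": [0,0,0]}

```text
time_s: 26.0
ee_pos: [0.6388, 0.2213, 0.1445]
ee_rot: [0.0, 0.877, 0.481, -0.003]
contact_force: [0.4, -0.6, 0.1]
opening: 0.0854
```

```bash
python3 - <<'E'
from rk import *
st(); snap('wrist','w22'); P,p=wcloud('w22')
Q=rect(P,p,'short',(.641,.2255),.035,.056,.066,50,100)
rect(P,p,'cap',(.641,.2255),.03,.0665,.075,50,50)
plan([.6431,.2261,.09],down(-32.6))
E
```

```text
t 26.0 p [0.6388 0.2213 0.1445] z [-0.004 -0.003 -1.   ] y [ 0.844 -0.537 -0.002] q [ 0.33  0.54  0.2   1.24 -0.    2.47] F [ 0.4 -0.6  0.1] open 0.0854
short 1332 mean [0.6441 0.2286 0.062 ] zmed 0.0623 rect [642.8 226.5] [23.9 45.9] 57.6
cap 667 mean [0.6428 0.2267 0.0685] zmed 0.0685 rect [642.6 226.6] [12.  29.3] 56.9
n 2 (min 2 ) row xyz cm [0.31, 0.04, 2.78] ang [-0.05, 0.11, 0.06] | total cm [0.63, 0.09, 5.56] [-0.1, 0.2, 0.1]
```

Target (.6428,.2264), yaw -32.5.

Request:
play_rows:
  plan:
    - {"hand": 100,"xyz": [0.6,0.08,1.0],"angular": [0,0.2,0]}
    - {"hand": 100,"xyz": [0,0,2.0],"angular": [0,0,0]}
    - {"hand": 100,"xyz": [0,0,2.0],"angular": [0,0,0]}
    - {"hand": 100,"xyz": [0,0,0],"angular": [0,0,0]}

```text
time_s: 26.45
ee_pos: [0.645, 0.2261, 0.0971]
ee_rot: [-0.0, 0.877, 0.481, 0.002]
contact_force: [-0.3, -0.2, -0.6]
opening: 0.085
```

```bash
python3 - <<'E'
from rk import *
st(); plan([.6428,.2264,.042],down(-32.5))
E
```

```text
t 26.45 p [0.645  0.2261 0.0971] z [ 0.004  0.003 -1.   ] y [ 0.843 -0.537  0.002] q [0.34 0.58 0.14 1.13 0.   2.47] F [-0.3 -0.2 -0.6] open 0.085
n 2 (min 2 ) row xyz cm [-0.06, -0.1, 2.75] ang [0.05, -0.14, -0.0] | total cm [-0.13, -0.21, 5.5] [0.1, -0.3, -0.0]
```

Request:
play_rows:
  plan:
    - {"hand": 100,"xyz": [-0.13,-0.2,1.5],"angular": [0.1,-0.3,0]}
    - {"hand": 100,"xyz": [0,0,2.0],"angular": [0,0,0]}
    - {"hand": 100,"xyz": [0,0,1.6],"angular": [0,0,0]}
    - {"hand": 72,"xyz": [0,0,0],"angular": [0,0,0]}

```text
time_s: 26.85
ee_pos: [0.6444, 0.227, 0.0464]
ee_rot: [0.0, 0.877, 0.481, 0.002]
contact_force: [-0.4, -0.6, 0.3]
opening: 0.073
```

```bash
python3 - <<'E'
from rk import *
st(); plan([.6428,.2264,.042],down(-32.5)); snap('wrist','w23')
E
```

```text
t 26.85 p [0.6444 0.227  0.0464] z [ 0.004  0.001 -1.   ] y [ 0.843 -0.537  0.003] q [ 0.34  0.61  0.07  1.02 -0.    2.48] F [-0.4 -0.6  0.3] open 0.073
n 1 (min 1 ) row xyz cm [-0.14, -0.1, 0.44] ang [0.15, -0.16, 0.01] | total cm [-0.14, -0.1, 0.44] [0.2, -0.2, 0.0]
```

View pics/w23.png

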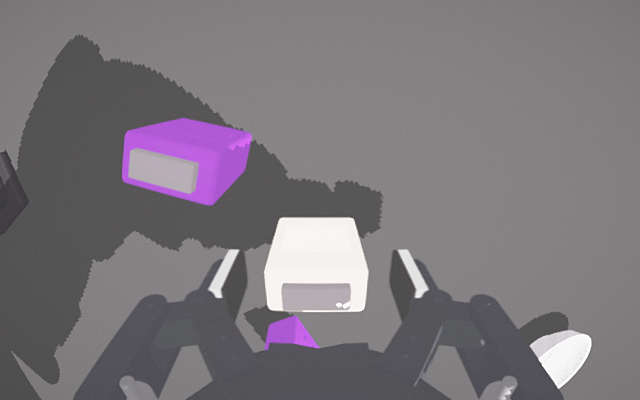

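Request:
play_rows:
  force: 40
  plan:
    - {"hand": 66,"xyz": [-0.15,-0.1,0.35],"angular": [0.1,-0.1,0]}
    - {"hand": 66,"xyz": [0,0,0],"angular": [0,0,0]}
    - {"hand": 30,"xyz": [0,0,0],"angular": [0,0,0]}
    - {"hand": 30,"xyz": [0,0,0],"angular": [0,0,0]}
    - {"hand": 30,"xyz": [0,0,0],"angular": [0,0,0]}
    - {"hand": 30,"xyz": [0,0,0],"angular": [0,0,0]}

```text
time_s: 27.5
ee_pos: [0.6453, 0.2273, 0.0482]
ee_rot: [0.001, 0.877, 0.481, 0.004]
contact_force: [-0.5, 1.1, -0.5]
opening: 0.0454
```

```bash
python3 - <<'E'
from rk import *
st(); T,R,s=pose(); snap('wrist','w24'); inhand('w24',T,R,.062-T[2],.006)
up=T+[0,0,.145]; plan(up,R)
v=np.array([.535,-.15,up[2]])
plan(np.array([.5025,-.2886,up[2]]),down(15),14,start=(up,R))
E
```

```text
t 27.5 p [0.6453 0.2273 0.0482] z [ 0.008  0.003 -1.   ] y [ 0.844 -0.537  0.005] q [0.34 0.61 0.07 1.02 0.   2.48] F [-0.5  1.1 -0.5] open 0.0454
body x [-0.0119  0.0105] top -0.0155 2285
cap x [-0.0079  0.0048] y [-0.0145  0.0146] 1676
n 4 (min 4 ) row xyz cm [0.03, 0.02, -3.63] ang [-0.0, 0.0, -0.0] | total cm [0.1, 0.07, -14.5] [-0.0, 0.0, -0.0]
n 14 (min 12 ) row xyz cm [-3.92, -0.34, -0.01] ang [0.03, -0.02, -3.39] | total cm [-51.18, 15.67, -0.26] [0.4, -0.2, -47.5]
```

Request:
play_rows:
  plan:
    - {"hand": 30,"xyz": [0,0,-2],"angular": [0,0,0]}
    - {"hand": 30,"xyz": [0,0,-4.2],"angular": [0,0,0]}
    - {"hand": 30,"xyz": [0,0,-4.2],"angular": [0,0,0]}
    - {"hand": 30,"xyz": [0,0,-4],"angular": [0,0,0]}
    - {"hand": 30,"xyz": [-3.92,-0.34,0],"angular": [0,0,-3.39]}
    - {"hand": 30,"xyz": [-3.92,-0.34,0],"angular": [0,0,-3.39]}
    - {"hand": 30,"xyz": [-3.92,-0.34,0],"angular": [0,0,-3.39]}
    - {"hand": 30,"xyz": [-3.92,-0.34,0],"angular": [0,0,-3.39]}
    - {"hand": 30,"xyz": [-3.92,-0.34,0],"angular": [0,0,-3.39]}
    - {"hand": 30,"xyz": [-3.92,-0.34,0],"angular": [0,0,-3.39]}
    - {"hand": 30,"xyz": [-3.92,-0.34,0],"angular": [0,0,-3.39]}
    - {"hand": 30,"xyz": [-3.92,-0.34,0],"angular": [0,0,-3.39]}
    - {"hand": 30,"xyz": [-3.92,-0.34,0],"angular": [0,0,-3.39]}
    - {"hand": 30,"xyz": [-3.92,-0.34,0],"angular": [0,0,-3.39]}
    - {"hand": 30,"xyz": [-3.92,-0.34,0],"angular": [0,0,-3.39]}
    - {"hand": 30,"xyz": [-3.92,-0.34,0],"angular": [0,0,-3.39]}
    - {"hand": 30,"xyz": [-3.92,-0.34,0],"angular": [0,0,-3.39]}
    - {"hand": 30,"xyz": [-2.0,-0.17,0],"angular": [0,0,-3]}
    - {"hand": 30,"xyz": [0,0,0],"angular": [0,0,0]}

```text
time_s: 29.45
ee_pos: [0.502, -0.2885, 0.1962]
ee_rot: [0.005, 0.597, 0.802, 0.005]
contact_force: [-0.3, -0.2, -0.9]
opening: 0.0455
```

```bash
python3 - <<'E'
from rk import *
st(); T,R,s=pose(); snap('wrist','w25'); inhand('w25',T,R,.0140,.006); plan([.5025,-.2886,.17],down(15))
E
```

```text
t 29.45 p [ 0.502  -0.2885  0.1962] z [ 0.015  0.002 -1.   ] y [0.958 0.288 0.015] q [-0.53  0.34  0.01  1.22  0.01  0.75] F [-0.3 -0.2 -0.9] open 0.0455
body x [-0.0117  0.0108] top -0.0155 2283
cap x [-0.0075  0.005 ] y [-0.0148  0.0142] 1722
n 1 (min 1 ) row xyz cm [-0.14, -0.0, 2.62] ang [0.82, 0.11, 1.66] | total cm [-0.14, -0.0, 2.62] [0.8, 0.1, 1.7]
```

View pics/w25.png

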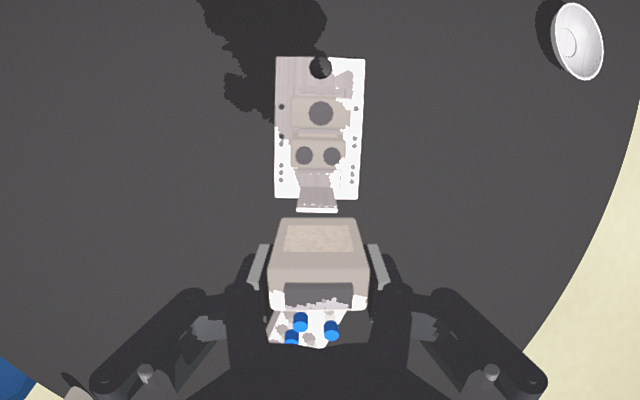

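Request:
play_rows:
  plan:
    - {"hand": 30,"xyz": [-0.1,0,1.5],"angular": [0.8,0.1,1.6]}
    - {"hand": 30,"xyz": [0,0,2.5],"angular": [0,0,0]}
    - {"hand": 30,"xyz": [0,0,2.0],"angular": [0,0,0]}
    - {"hand": 30,"xyz": [0,0,0],"angular": [0,0,0]}

```text
time_s: 29.9
ee_pos: [0.502, -0.2844, 0.1355]
ee_rot: [0.0, 0.61, 0.792, 0.0]
contact_force: [-0.8, 0.3, -0.7]
opening: 0.0457
```

```bash
python3 - <<'E'
from rk import *
st(); plan([.5023,-.2878,.125],down(15))
E
```

```text
t 29.9 p [ 0.502  -0.2844  0.1355] z [ 0.001  0.001 -1.   ] y [0.967 0.256 0.001] q [-0.52  0.38 -0.09  1.09  0.    0.8 ] F [-0.8  0.3 -0.7] open 0.0457
n 1 (min 1 ) row xyz cm [-0.33, -0.06, 1.05] ang [0.05, -0.03, -0.18] | total cm [-0.33, -0.06, 1.05] [0.0, -0.0, -0.2]
```

Request:
play_rows:
  plan:
    - {"hand": 30,"xyz": [-0.34,-0.06,0.4],"angular": [0,0,-0.2]}
    - {"hand": 30,"xyz": [0,0,0.4],"angular": [0,0,0]}
    - {"hand": 30,"xyz": [0,0,0],"angular": [0,0,0]}

```text
time_s: 30.2
ee_pos: [0.5031, -0.2864, 0.1292]
ee_rot: [0.001, 0.608, 0.794, 0.001]
contact_force: [0.9, 0.3, -0.5]
opening: 0.0454
```

```bash
python3 - <<'E'
from rk import *
st(); plan([.5023,-.2878,.12],down(15)); T,R,s=pose(); snap('wrist','w26'); inhand('w26',T,R,.0155,.006)
E
```

```text
t 30.2 p [ 0.5031 -0.2864  0.1292] z [ 0.002  0.    -1.   ] y [0.965 0.261 0.002] q [-0.52  0.39 -0.1   1.08  0.    0.79] F [ 0.9  0.3 -0.5] open 0.0454
n 1 (min 1 ) row xyz cm [-0.11, -0.11, 0.92] ang [0.12, 0.02, 0.1] | total cm [-0.11, -0.11, 0.92] [0.1, 0.0, 0.1]
body x [-0.0118  0.0107] top -0.0157 2282
cap x [-0.0076  0.005 ] y [-0.0148  0.0143] 1714
```

Request:
play_rows:
  plan:
    - {"hand": 30,"xyz": [-0.11,-0.11,0.4],"angular": [0.1,0,0.1]}
    - {"hand": 30,"xyz": [0,0,0.3],"angular": [0,0,0]}
    - {"hand": 30,"xyz": [0,0,0],"angular": [0,0,0]}

```text
time_s: 30.55
ee_pos: [0.5031, -0.2885, 0.1234]
ee_rot: [0.002, 0.609, 0.793, 0.0]
contact_force: [-0.5, -0.4, -0.8]
opening: 0.045
```

```bash
python3 - <<'E'
from rk import *
st(); plan([.5023,-.2878,.12],down(15))
E
```

```text
t 30.55 p [ 0.5031 -0.2885  0.1234] z [ 0.003 -0.002 -1.   ] y [0.966 0.258 0.002] q [-0.52  0.39 -0.11  1.06 -0.    0.79] F [-0.5 -0.4 -0.8] open 0.045
n 1 (min 1 ) row xyz cm [0.09, -0.06, 0.34] ang [0.13, 0.14, -0.03] | total cm [0.09, -0.06, 0.34] [0.1, 0.1, -0.0]
```

Request:
play_rows:
  plan:
    - {"hand": 30,"xyz": [0.08,-0.06,0.3],"angular": [0.1,0.1,0]}
    - {"hand": 30,"xyz": [0,0,0.5],"angular": [0,0,0]}
    - {"hand": 30,"xyz": [0,0,0.5],"angular": [0,0,0]}
    - {"hand": 30,"xyz": [0,0,0],"angular": [0,0,0]}

```text
time_s: 30.95
ee_pos: [0.5021, -0.2879, 0.1092]
ee_rot: [0.0, 0.609, 0.793, -0.0]
contact_force: [0.1, 1.2, -0.4]
opening: 0.0453
```

```bash
python3 - <<'E'
from rk import *
st(); plan([.5023,-.2878,.063],down(15))
E
```

```text
t 30.95 p [ 0.5021 -0.2879  0.1092] z [ 0. -0. -1.] y [0.966 0.258 0.   ] q [-0.52  0.4  -0.13  1.03 -0.    0.79] F [ 0.1  1.2 -0.4] open 0.0453
n 2 (min 2 ) row xyz cm [0.0, 0.01, 2.31] ang [0.01, 0.01, -0.02] | total cm [0.01, 0.02, 4.62] [0.0, 0.0, -0.0]
```

Request:
play_rows:
  plan:
    - {"hand": 30,"xyz": [0,0,1.0],"angular": [0,0,0]}
    - {"hand": 30,"xyz": [0,0,1.0],"angular": [0,0,0]}
    - {"hand": 30,"xyz": [0,0,1.0],"angular": [0,0,0]}
    - {"hand": 30,"xyz": [0,0,1.0],"angular": [0,0,0]}
    - {"hand": 30,"xyz": [0,0,0.3],"angular": [0,0,0]}
    - {"hand": 30,"xyz": [0,0,0],"angular": [0,0,0]}

```text
time_s: 31.55
ee_pos: [0.5015, -0.2875, 0.0611]
ee_rot: [-0.001, 0.609, 0.793, -0.0]
contact_force: [-0.6, 0.6, 0.1]
opening: 0.0456
```

```bash
python3 - <<'E'
from rk import *
st(); plan([.5023,-.2878,.054],down(15))
E
```

```text
t 31.55 p [ 0.5015 -0.2875  0.0611] z [-0.001  0.001 -1.   ] y [ 0.966  0.258 -0.001] q [-0.52  0.45 -0.2   0.93 -0.    0.79] F [-0.6  0.6  0.1] open 0.0456
n 1 (min 1 ) row xyz cm [-0.05, 0.07, 0.71] ang [-0.06, -0.05, -0.05] | total cm [-0.05, 0.07, 0.71] [-0.1, -0.1, -0.0]
```

Request:
play_rows:
  plan:
    - {"hand": 30,"xyz": [0,0.07,0.4],"angular": [0,0,0]}
    - {"hand": 30,"xyz": [0,0,0.35],"angular": [0,0,0]}
    - {"hand": 30,"xyz": [0,0,0.1],"angular": [0,0,0]}

```text
time_s: 31.85
ee_pos: [0.5027, -0.2877, 0.0527]
ee_rot: [-0.0, 0.609, 0.793, -0.0]
contact_force: [-3.9, 1.0, 10.1]
opening: 0.0452
```

```bash
python3 - <<'E'
from rk import *
st(); plan([.5023,-.2878,.054],down(15))
E
```

```text
t 31.85 p [ 0.5027 -0.2877  0.0527] z [-0. -0. -1.] y [ 0.966  0.258 -0.   ] q [-0.52  0.46 -0.21  0.91 -0.    0.79] F [-3.9  1.  10.1] open 0.0452
n 1 (min 1 ) row xyz cm [-0.0, -0.04, -0.13] ang [-0.02, 0.0, -0.05] | total cm [-0.0, -0.04, -0.13] [-0.0, 0.0, -0.0]
```

Request:
play_rows:
  plan:
    - {"hand": 30,"xyz": [0,0,0.15],"angular": [0,0,0]}
    - {"hand": 30,"xyz": [0,0,0.1],"angular": [0,0,0]}

```text
time_s: 32.05
ee_pos: [0.5026, -0.2877, 0.0527]
ee_rot: [0.001, 0.609, 0.793, -0.0]
contact_force: [-2.5, 1.4, 6.3]
opening: 0.0457
```

Request:
play_rows:
  plan:
    - {"hand": 60,"xyz": [0,0,0],"angular": [0,0,0]}
    - {"hand": 70,"xyz": [0,0,0],"angular": [0,0,0]}
    - {"hand": 70,"xyz": [0,0,0],"angular": [0,0,0]}
    - {"hand": 70,"xyz": [0,0,-1],"angular": [0,0,0]}
    - {"hand": 70,"xyz": [0,0,-3],"angular": [0,0,0]}
    - {"hand": 70,"xyz": [0,0,-4.5],"angular": [0,0,0]}
    - {"hand": 70,"xyz": [0,0,-4.5],"angular": [0,0,0]}
    - {"hand": 80,"xyz": [0,0,-3],"angular": [0,0,0]}
    - {"hand": 80,"xyz": [2,0,-2],"angular": [0,0,0]}
    - {"hand": 80,"xyz": [0,0,0],"angular": [0,0,0]}
    - {"hand": 80,"xyz": [0,0,0],"angular": [0,0,0]}

```text
time_s: 33.15
ee_pos: [0.497, -0.2679, 0.2442]
ee_rot: [0.002, 0.609, 0.793, 0.0]
contact_force: [0.6, -0.6, -0.5]
opening: 0.0684
```

```bash
python3 - <<'E'
from rk import *
st(); snap('wrist','w30'); P,p=wcloud('w30')
rect(P,p,'tall',(.4845,-.221),.03,.0885,.098,60,80)
rect(P,p,'mid',(.4934,-.2548),.026,.0765,.0835,60,80)
rect(P,p,'short',(.5025,-.2886),.028,.0655,.0715,60,80)
rect(P,p,'shortcap',(.5025,-.2886),.028,.0722,.079,60,50)
snap('top','t30'); snap('side','s30')
P,p=cloud('t30');P0,p0=cloud('top0')
for nm,c,r in [('bowl',(.768,-.02),.08),('tubes',(.53,-.447),.09),('scanner',(.4,.38),.1)]:
    for A in (P0,P):
        m=(A[...,2]>.012)&(np.hypot(A[...,0]-c[0],A[...,1]-c[1])<r); print(nm,m.sum(),A[m].mean(0).round(4))
E
```

```text
t 33.15 p [ 0.497  -0.2679  0.2442] z [ 0.003 -0.002 -1.   ] y [0.966 0.258 0.003] q [-0.49  0.3   0.08  1.34 -0.    0.82] F [ 0.6 -0.6 -0.5] open 0.0684
tall 1006 mean [ 0.4848 -0.2215  0.0943] zmed 0.0943 rect [ 484.9 -222. ] [45.8 23.2] 15.1
mid 776 mean [ 0.493  -0.2537  0.0802] zmed 0.0803 rect [ 493.4 -255.1] [46.4 23.4] 14.6
short 825 mean [ 0.5027 -0.2875  0.0683] zmed 0.0684 rect [ 502.8 -288.7] [44.6 38.7] 15.1
shortcap 341 mean [ 0.503  -0.2893  0.0744] zmed 0.0744 rect [ 500.7 -280.9] [28.8 30.2] 15.2
bowl 620 [ 0.7655 -0.0198  0.0248]
bowl 621 [ 0.7656 -0.0201  0.0246]
tubes 1417 [ 0.5334 -0.4597  0.0566]
tubes 0 [nan nan nan]
scanner 1202 [0.4005 0.4002 0.0952]
scanner 1201 [0.4    0.4002 0.0951]<stdin>:11: RuntimeWarning: Mean of empty slice.
  ret = um.true_divide(
```

View pics/w30.png

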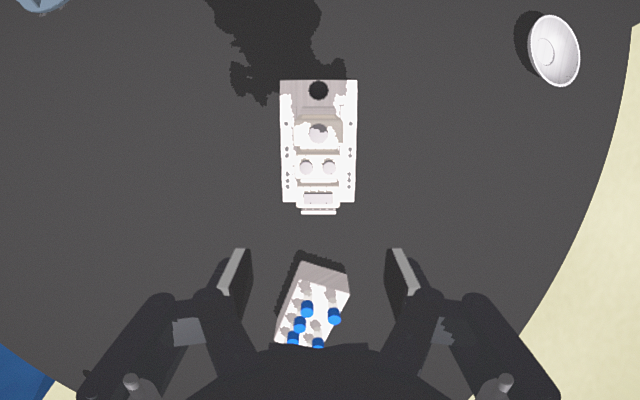

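All three packs are in their pockets at the right heights. The arm hides the tube rack in the top view, so I'm checking it from the side.

```bash
python3 - <<'E'
from h import *
for f in ('side0','s30'):
    A,p=cloud(f); C=p.astype(int); m=(C[...,0]-C[...,2]>90)&(np.hypot(A[...,0]-.53,A[...,1]+.45)<.1); print(f,m.sum(),A[m].mean(0).round(4))
c=cv2.imread('pics/s30.png')[180:380,260:480];cv2.imwrite('pics/s30c.png',cv2.resize(c,None,fx=3,fy=3,interpolation=cv2.INTER_CUBIC))
E
```

```text
side0 488 [ 0.539  -0.4737  0.0858]
s30 489 [ 0.5395 -0.4739  0.0853]
```

View pics/s30c.png

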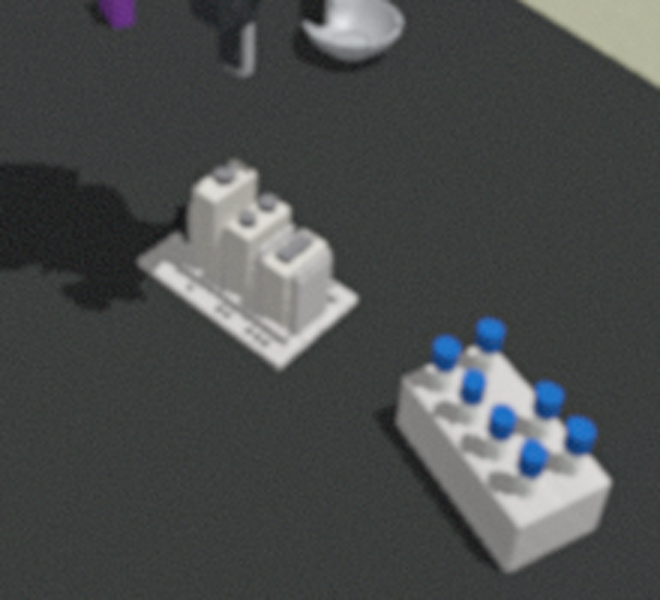

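The side view shows all three packs upright in order, with the gripper clear of them. The bowl, scanner and tube rack have not moved. Handing in.

```bash
python3 - <<'E'
from plant import job
print(job.finish_job())
E
```

```text
the job is handed in; nothing more can be done
None
```

All three packs are standing fully home in the rack: tall in pocket 1, middle in pocket 2, short in pocket 3. I handed the job in at about 33 s of the 72 s allowed. The hand-in gave no verdict, so what follows is my own last measurements.

I stood the tall pack up on the bench, let go, and took it again by its narrow edges before putting it in. The other two were taken by their narrow edges where they stood.

| Pack | Pocket | Top of body, measured | Expected | Distance from pocket centre |
|---|---|---|---|---|
| Tall | 1 | 94.3 mm | 94 mm | about 1 mm |
| Middle | 2 | 80.3 mm | 80 mm | about 0.5 mm |
| Short | 3 | 68.4 mm | 68 mm | about 0.5 mm |

- **Last pictures:** the side view shows all three packs upright and the gripper clear of them.
- **Bystanders:** the bowl, scanner and tube rack are within about 1 mm of where they started. The arm hid the tube rack from the top camera, so I checked it from the side camera.
- **Fits that disagreed:** the final outline fit of the short pack's body read 39 mm thick instead of 24 mm, and its cap fit was off the same way. The middle pack's cap fit was also off, in an earlier view. I took these as neighbouring surfaces caught in the fit, because the heights and pictures are right.

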